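# Fetch the chopstick box from behind the display goods

### The job

A customer wants the chopstick box that lies behind the goods on the display stand. First clear the three goods that block it (doll, tumbler, square pen pot) away, standing them upright on the broad dark red side tray; then lay the box lengthways in the middle of the pale serving tray, and only after that put each of the three back in the middle of its own board, just where it stood, the pen pot squared up with its board. Tip nothing over, and leave the red bowls on the upper step where they are.

Things in the scene. Friction and masses are not known exactly. Their poses are not given: they have to be found in the camera images.
- doll_mid (a point): Small round wooden doll (loose, 0.14 kg): a plain cylinder 50 mm in diameter and 60 mm high with a rounded shoulder, on it a round head 38 mm across; 99 mm tall in all. The point is on its axis, 50 mm above its foot (half-way up); z is up. Grip it by the cylinder just under the shoulder. It starts on the six-sided board.
- tumbler_mid (a point): Coopered wooden tumbler with two copper hoops (loose, 0.13 kg): open at the top, 62 mm in diameter (64 over the hoops), 80 mm tall. The point is on its axis, 40 mm above its foot; z is up. Grip it across the outside, near the top. It starts on the round board.
- holder_mid (a point): Square upright pen pot of plain brown wood (loose, 0.16 kg): open at the top, 56 x 56 mm, 86 mm tall. The point is on its axis, 43 mm above its foot; x and y square to its sides, z up. Grip it across the outside, near the top. It starts on the square board, squared up with it.
- box_mid (a point): Long low chopstick box of pale wood with two narrow red bands (loose, 0.15 kg, closed): 46 mm wide (its x), 230 mm long (its y), 30 mm high. The point is at its centre, 15 mm above its underside. It starts on the lower step, across the stand, about 4 mm behind the three boards (no room for a finger between it and the goods); behind it are 45 mm of free step.
- hex_board: Six-sided black board of the doll, 76 mm across flats, 6 mm thick, fixed on the lower step (30 mm above the counter) of the display stand. Origin: centre of its underside. The three boards form a row across the stand, centres 100 mm apart, in any order; x of each points to the back of the stand, y along the row. 17 mm of bare step lie in front of them.
- round_board: Round black board of the tumbler, 76 mm in diameter, 6 mm thick, fixed on the same step in the same row. Origin at the centre of its underside; x towards the back of the stand, y along the row.
- square_board: Square black board of the pen pot, 76 x 76 mm, 6 mm thick, fixed on the same step in the same row. Origin at the centre of its underside; its sides lie along its x (towards the back of the stand) and y (along the row).
- side_tray: Broad dark red tray with a black rim, fixed on the counter to one side (left or right) of the stand: 310 mm long (its x), 160 mm wide (its y), floor 6 mm above the counter, rim 6 mm thick and 12 mm high above the counter. Empty at the start. Origin at the centre of its underside, on the counter.
- serving_tray: Narrower pale wooden tray, fixed on the counter on the other side of the stand: 280 mm long (its x), 130 mm wide (its y), floor 6 mm above the counter, rim 6 mm thick and 12 mm high above the counter. Empty at the start. Origin at the centre of its underside, on the counter.
- bowls_mid (a point): Two nested red bowls (one loose body, 0.2 kg), 100 mm wide, 63 mm high, at one end of the upper step (50 mm above the counter) at the back. The point is half-way up. Leave them alone. A fixed bamboo cup of spoons (100 mm over the spoons, 120 mm high) stands at the step's other end. Other fixed things on the counter are over 450 mm to the robot's left or right, under 160 mm high.

How it is judged:
On the way, in this order (a step that is already met when the one before it is completed fails the run):
1. doll, tumbler and pen pot all stand upright and released on the side tray, and the box has not yet been taken (x of doll_mid in the frame of side_tray between -0.135 and 0.135 m and y of doll_mid in the frame of side_tray between -0.06 and 0.06 m and z of doll_mid in the frame of side_tray between 0.05 and 0.062 m and angle between each of doll_mid, tumbler_mid, holder_mid's own z axis and vertical below 0.1 rad and contact force between the fingers and doll below 0.3 N and linear speed of each of doll, tumbler, holder below 0.02 m/s and angular speed of each of doll, tumbler, holder below 0.2 rad/s and x of tumbler_mid in the frame of side_tray between -0.135 and 0.135 m and y of tumbler_mid in the frame of side_tray between -0.06 and 0.06 m and z of tumbler_mid in the frame of side_tray between 0.04 and 0.052 m and contact force between the fingers and tumbler below 0.3 N and x of holder_mid in the frame of side_tray between -0.135 and 0.135 m and y of holder_mid in the frame of side_tray between -0.06 and 0.06 m and z of holder_mid in the frame of side_tray between 0.043 and 0.055 m and contact force between the fingers and holder below 0.3 N and distance of box_mid from where it was at the start of the episode below 0.03 m), for 0.2 s.
2. the box lies released, lengthways in the middle of the serving tray, while the three goods still stand on the side tray (horizontal distance between box_mid and serving_tray below 0.015 m and angle between the y axis of box_mid and the x axis of serving_tray, either way round below 0.12 rad and angle between box_mid's own z axis and vertical below 0.06 rad and z of box_mid in the frame of serving_tray between 0.017 and 0.026 m and contact force between the fingers and box below 0.3 N and linear speed of each of box, doll, tumbler, holder below 0.02 m/s and angular speed of each of box, doll, tumbler, holder below 0.2 rad/s and x of doll_mid in the frame of side_tray between -0.135 and 0.135 m and y of doll_mid in the frame of side_tray between -0.06 and 0.06 m and z of doll_mid in the frame of side_tray between 0.05 and 0.062 m and angle between each of doll_mid, tumbler_mid, holder_mid's own z axis and vertical below 0.1 rad and contact force between the fingers and doll below 0.3 N and x of tumbler_mid in the frame of side_tray between -0.135 and 0.135 m and y of tumbler_mid in the frame of side_tray between -0.06 and 0.06 m and z of tumbler_mid in the frame of side_tray between 0.04 and 0.052 m and contact force between the fingers and tumbler below 0.3 N and x of holder_mid in the frame of side_tray between -0.135 and 0.135 m and y of holder_mid in the frame of side_tray between -0.06 and 0.06 m and z of holder_mid in the frame of side_tray between 0.043 and 0.055 m and contact force between the fingers and holder below 0.3 N), for 0.2 s.
At the end, for the whole second after the job is handed in: Doll, tumbler and pen pot upright and within 12 mm of the centres of the six-sided, round and square boards; pot square within 0.15 rad (any of 4 ways); box flat on the serving tray, within 15 mm of its middle, along it within 0.12 rad; bowls within 12 mm of their start; all let go, at rest (horizontal distance between doll_mid and hex_board below 0.012 m and angle between each of doll_mid, tumbler_mid, holder_mid's own z axis and vertical below 0.08 rad and z of doll_mid in the frame of hex_board between 0.052 and 0.06 m and contact force between the fingers and doll below 0.3 N and linear speed of each of doll, tumbler, holder, box below 0.02 m/s and angular speed of each of doll, tumbler, holder, box below 0.2 rad/s and horizontal distance between tumbler_mid and round_board below 0.012 m and z of tumbler_mid in the frame of round_board between 0.042 and 0.05 m and contact force between the fingers and tumbler below 0.3 N and horizontal distance between holder_mid and square_board below 0.012 m and z of holder_mid in the frame of square_board between 0.045 and 0.053 m and contact force between the fingers and holder below 0.3 N and (angle between the x axis of holder_mid and the x axis of square_board, either way round below 0.15 rad or angle between the x axis of holder_mid and the y axis of square_board, either way round below 0.15 rad) and horizontal distance between box_mid and serving_tray below 0.015 m and angle between the y axis of box_mid and the x axis of serving_tray, either way round below 0.12 rad and angle between box_mid's own z axis and vertical below 0.06 rad and z of box_mid in the frame of serving_tray between 0.017 and 0.026 m and contact force between the fingers and box below 0.3 N and distance of bowls_mid from where it was at the start of the episode below 0.012 m and angle between bowls_mid's own z axis and vertical below 0.1 rad); the robot touches nothing.
It fails at once if one of the goods or the box is tipped by more than 0.6 rad (angle between any of doll_mid, tumbler_mid, holder_mid, box_mid's own z axis and vertical above 0.6 rad).
It fails at once if the bowls are disturbed (distance of bowls_mid from where it was at the start of the episode above 0.03 m or angle between bowls_mid's own z axis and vertical above 0.4 rad).
It also fails if it takes over 138 s, if anything falls off the work surface, if the arm or the gripper's body presses on something with over 40 N, if the wrist force passes 120 N, or if a joint passes its speed limit or range.

### The arm

A 7-joint arm with a two-finger parallel gripper is mounted at the origin on the work surface. World frame = base frame: x ahead of the robot, y to its left, z up, the work surface at z = 0. Lengths are in m, angles in rad, forces in N, time in s.
With the tool pointing down it reaches from about 0.4 to 0.85 m from the base axis. Payload 4.5 kg.
Tool frame: the origin (TCP) lies at the centre of the arm's flange, where the gripper is bolted on; the fingertips stand 166 mm ahead of it and the grasp point (between the pads) lies 147 mm ahead of it (r.grip_depth is the distance from the TCP to the grasp point, in m); z points along the fingers, y is the line along which they close (so a half turn about z gives the same grasp; the last joint's range is limited). The gripper opens to 88 mm and grips with 3 to 60 N. Pads are 18 mm wide; open, the fingers measure 123 mm over their backs; the gripper's body (75 mm by 187 mm) begins 45 mm behind the grasp point.
Start: joints at [1.288, 0.689, -0.195, 1.565, 0.157, 0.902, -0.215], TCP at [0.195, -0.594, 0.405] pointing down, gripper open.
Joint ranges: [-3.01, 3.01], [-0.46, 2.08], [-1.47, 1.51], [0.13, 2.56], [-1, 4.14], [0.04, 2.09], [-2.66, 2.66]. Speed limits (rad/s): [2.57, 2.57, 3.14, 3.14, 3.14, 3.14, 3.14].

### API

Orientations are given as a unit quaternion [x, y, z, w].
In Python, from plant import status, cams, r, finder gives the robot as it stands.
- The arm moves only by the tool play_rows, never from a script. Its argument "rows" is a list of rows, each a list of 7 numbers: the opening in per cent of the stroke, from 0 (shut) to 100 (fully open), then the shift along the tool's x, y, z in m, then the turn, a rotation vector about the tool's x, y, z in degrees. A call has 1 to 8 rows; each row shifts and turns the commanded pose from where the row before left it, along the tool's axes as they then stand; what a row does not reach is not made up. A row lasts 1/8 s, in which the tool goes at most 62.5 mm and 10.7 degrees, less where a joint would pass 70% of its speed; a pose out of reach is approached as far as the arm can. A call with a gripper value outside its range is refused whole. The fingers move at their own pace and stop on an object; "grip_force" is the grip in N (left out, the last holds). Time passes only in rows, so rows that do not move let the fingers close. It gives the time, the measured TCP pose, the force, the opening and the grip force at its end, in the units of the state.
- status.get_state(): the state, without advancing time (a new reading comes with each control period).
- cams.snapshot(name): name is "scene" or "top"; returns the picture (420x560x3 uint8, red, green, blue); there is no depth.
- cams.camera_params(name): a dict with "vfov" (degrees; the focal length in pixels is half the picture's height over the tangent of half this angle, whatever the lens; pixels are square), "cx", "cy" (the principal point, pixels), "R" (3x3) and "t" (3): a world point X has camera coordinates R X + t. Camera axes: x right, y down, z forward; pixel columns grow to the right and rows downward; lengths in m; the calibration is good to about 2 mm. A picture is of the moment at which its call begins. camera_params takes no time and is no camera call.
- r.finish_job(): hands the job in; it is judged then, once.
Trained networks look in the newest picture that a camera, given by its name, has taken for a name from the list of things; names that differ only in an ending like _2 or _b are one class to them, and where a whole thing is asked for, a point or a joint stands for the part that bears it (a point fixed in the world has none). Each returns a list of dicts, best first, with "score" (0 to 1); they miss things now and then, are a little off and sometimes report something else, mostly with a low value. They report only what shows in the picture. A call takes as long as a camera call.
- finder.spot_in(camera, label): "at" ([x, y, z] in m, in the coordinates of the camera as it stood for that picture, good to about 4 mm: the middle of the surface that is visible of it).
- finder.regions_of(camera, label): "mask" (420x560 bool, what is visible of it).
The state is a dict: "clock": time; "q": joint angles; "qd": joint speeds; "joint_torque": joint torques, N m; "tool_pos": TCP position; "eef_rot": TCP orientation; "contact_force": force on the tool from outside, world axes, zero at the start; "moment": the same for the moment, N m; "opening": opening from 0.0 (shut) to 1.0 (fully open); "finger_force": force on a finger pad.
Only numpy, scipy, OpenCV 4.12 (cv2) and the standard library are available. Lean on these libraries where they do the work, as an engineer would, in place of code of your own. Each camera call takes 0.05 s, during which the arm holds its last target. There are 200 camera calls.

## Working session

There is one attempt and no reset: what is moved stays moved. The work goes in short steps, Python scripts to look and compute and a tool call to move; the robot and the scene stay as the last step left them, time stands still between calls to the robot, and variables do not carry over. Pictures are saved under pics/ and viewed, at most 14 in all, crops included, and the job is handed in when it is done.

Besides the shell and the picture viewer there is one more tool, called after "Call:" by a JSON object that holds its "fn" and its "kwargs", one argument or row to a line. play_rows: Moves the arm, as the interface text tells. Its arguments: {"type":"object","properties":{"rows":{"type":"array","items":{"type":"array","items":{"type":"number"}}},"grip_force":{"type":"number"}},"required":["rows"]}

```bash
ls; mkdir -p pics
python3 - <<'E'
from plant import status,cams,r,finder
import cv2,numpy as np
s=status.get_state();print({k:np.round(v,3).tolist() for k,v in s.items()},r.grip_depth)
for n in("scene","top"):
    im=cams.snapshot(n);cv2.imwrite(f"pics/{n}0.png",im[:,:,::-1])
    p=cams.camera_params(n);print(n,p)
    R=np.array(p["R"]);t=np.array(p["t"])
    for l in("doll_mid","tumbler_mid","holder_mid","box_mid","hex_board","round_board","square_board","side_tray","serving_tray","bowls_mid"):
        for d in finder.spot_in(n,l)[:2]:
            print(l,round(d["score"],2),np.round(R.T@(np.array(d["at"])-t),4))
E
```

```text
pics
{'clock': 0.0, 'q': [1.288, 0.69, -0.194, 1.566, 0.157, 0.902, -0.215], 'qd': [0.0, -0.0, -0.001, -0.002, 0.002, -0.0, -0.001], 'joint_torque': [-0.0, -52.756, -1.267, -15.343, -0.053, 0.007, 0.0], 'tool_pos': [0.195, -0.594, 0.404], 'eef_rot': [0.987, 0.158, -0.0, -0.001], 'contact_force': [0.986, -0.803, 0.178], 'moment': [0.005, -0.012, -0.013], 'finger_force': 0.0, 'opening': 1.0} 0.1473
scene {'vfov': 51.6856033620031, 'cx': 281.3160444887909, 'cy': 207.74752131596546, 'R': array([[ 0.86726331,  0.49783865, -0.00332088],
       [ 0.38620888, -0.67697725, -0.62653373],
       [-0.31416086,  0.54208716, -0.77938723]]), 't': array([-0.52903133, -0.1999331 ,  1.12325558])}
doll_mid 0.81 [ 0.5216 -0.0996  0.0963]
tumbler_mid 0.9 [0.4977 0.0044 0.0895]
holder_mid 0.7 [0.4929 0.0963 0.0973]
box_mid 0.62 [ 0.5731 -0.0242  0.0614]
hex_board 0.8 [ 0.5211 -0.1125  0.0351]
round_board 0.66 [ 0.5089 -0.0177  0.0343]
square_board 0.71 [0.512  0.0856 0.0376]
side_tray 0.7 [ 0.5345 -0.3232  0.0047]
serving_tray 0.71 [0.4878 0.3237 0.0021]
bowls_mid 0.86 [ 0.7022 -0.0462  0.0928]
top {'vfov': 42.44790496278477, 'cx': 279.18721835265586, 'cy': 207.22201455497165, 'R': array([[ 0.00925678, -0.99995239, -0.00308713],
       [-0.99530971, -0.00891641, -0.09632795],
       [ 0.09629584,  0.00396433, -0.99534486]]), 't': array([-0.01531771,  0.63248795,  1.13514906])}
doll_mid 0.59 [ 0.5084 -0.0836  0.1257]
tumbler_mid 0.56 [0.4975 0.017  0.0415]
holder_mid 0.87 [0.4843 0.1152 0.0623]
holder_mid 0.5 [0.4981 0.015  0.0412]
box_mid 0.67 [ 0.5621 -0.002   0.058 ]
hex_board 0.61 [ 0.51   -0.0821  0.0363]
hex_board 0.53 [ 0.5093 -0.0847  0.1239]
round_board 0.7 [ 0.5034 -0.0008  0.037 ]
square_board 0.64 [0.4922 0.0899 0.0356]
side_tray 0.95 [ 0.5193 -0.3217  0.0051]
serving_tray 0.56 [0.4826 0.3157 0.0042]
serving_tray 0.48 [0.4946 0.0138 0.0388]
bowls_mid 0.62 [0.4983 0.0147 0.0402]
bowls_mid 0.57 [ 0.7091 -0.0577  0.0887]
```

View pics/scene0.png

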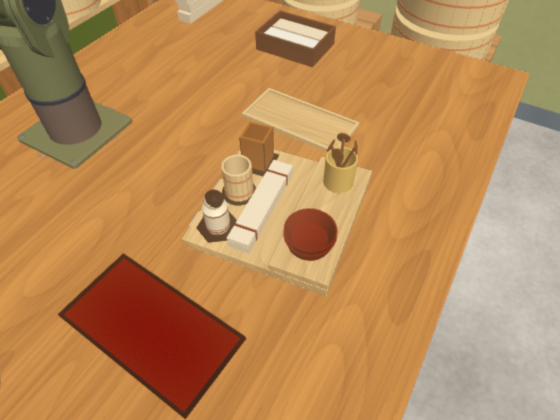

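View pics/top0.png

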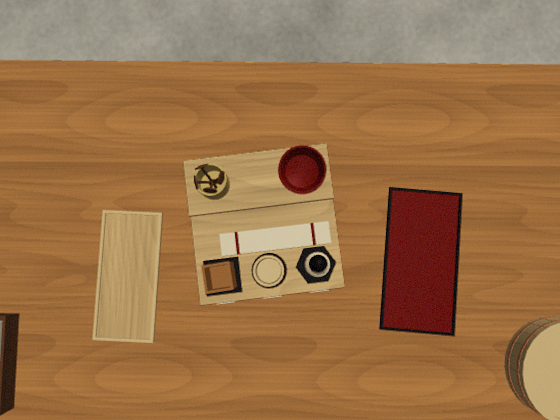

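```bash
cat > h.py <<'E'
from plant import status,cams,r,finder
import cv2,numpy as np
from scipy.optimize import least_squares
H={n:cams.camera_params(n) for n in("scene","top")}
def proj(n,X):
    p=H[n];f=210/np.tan(np.radians(p["vfov"]/2));c=np.asarray(X)@np.array(p["R"]).T+p["t"]
    return c[:,:2]/c[:,2:]*f+[p["cx"],p["cy"]]
def back(n,uv,z):
    p=H[n];f=210/np.tan(np.radians(p["vfov"]/2));R=np.array(p["R"]);C=-R.T@p["t"]
    d=np.c_[(np.asarray(uv,float)-[p["cx"],p["cy"]])/f,np.ones(len(uv))]@R
    return (C+d*((z-C[2])/d[:,2])[:,None])[:,:2]
a=np.linspace(0,2*np.pi,48,endpoint=False)
def ring(rad,z):return np.c_[rad*np.cos(a),rad*np.sin(a),0*a+z]
def boxp(x,y,z0,z1):return np.array([[i*x/2,j*y/2,k] for i in(-1,1) for j in(-1,1) for k in(z0,z1)])
M={"doll_mid":np.r_[ring(.025,0),ring(.025,.055),ring(.019,.08),ring(.013,.094),ring(.004,.099)],
"tumbler_mid":np.r_[ring(.032,0.005),ring(.031,.08)],
"holder_mid":boxp(.056,.056,0,.086),"box_mid":boxp(.046,.23,0,.03),
"hex_board":np.r_[[[.038/np.cos(np.pi/6)*np.cos(k),.038/np.cos(np.pi/6)*np.sin(k),z] for k in np.arange(6)*np.pi/3+np.pi/6 for z in(0,.006)]],
"side_tray":boxp(.31,.16,0,.012),"serving_tray":boxp(.28,.13,0,.012),
"round_board":np.r_[ring(.038,0),ring(.038,.006)],"square_board":boxp(.076,.076,0,.006)}
def place(l,x,y,z,yaw):
    c,s=np.cos(yaw),np.sin(yaw);return M[l]@np.array([[c,s,0],[-s,c,0],[0,0,1]])+[x,y,z]
def hullc(P):
    h=cv2.convexHull(P.astype(np.float32))[:,0];return h
def cen(P):
    m=cv2.moments(hullc(P));return np.array([m["m10"],m["m01"]])/m["m00"]
def mask(n,l,k=0):
    d=finder.regions_of(n,l)
    out=[]
    for e in d[:2]:
        m=e["mask"].astype(np.uint8);N,L,S,_=cv2.connectedComponentsWithStats(m)
        if N<2: continue
        j=1+np.argmax(S[1:,4]);q=np.argwhere(L==j)[:,::-1].astype(float)
        out.append((round(e["score"],2),int(S[j,4]),q))
    return out
def fit3(l,cs,x0,yaw):
    g=lambda v:np.concatenate([cen(proj(n,place(l,*v,yaw)))-c for n,c in cs.items()])
    s=least_squares(g,x0,diff_step=1e-4);return s.x,s.fun
E
python3 - <<'E'
from h import *
for n in("scene","top"):cams.snapshot(n)
res={}
for n in("scene","top"):
    for l in M:
        for sc,A,q in mask(n,l):
            rc=cv2.minAreaRect(q.astype(np.float32));res.setdefault((n,l),(A,q,cen(q)))
            print(n,l,sc,A,np.round(cen(q),1),np.round(rc[1],0),round(rc[2],1))
import pickle;pickle.dump(res,open("m0.pkl","wb"))
# trays, box via top with plane
for l,z in(("side_tray",.012),("serving_tray",.012),("box_mid",.06)):
    w=back("top",res["top",l][1],z);rc=cv2.minAreaRect((w*1000).astype(np.float32));print(l,rc)
for l in("doll_mid","tumbler_mid","holder_mid"):
    print(l,*[np.round(v,4) for v in fit3(l,{n:res[n,l][2] for n in("scene","top")},[.5,0,.036],0.05)])
E
```

```text
scene doll_mid 0.58 1002 [215.6 211.8] [44. 27.] 90.0
scene tumbler_mid 0.8 1256 [237.6 177. ] [47. 30.] 81.5
scene holder_mid 0.74 1255 [257.2 144.9] [48. 33.] 90.0
scene box_mid 0.59 2552 [259.8 206.7] [ 28. 101.] 29.5
scene side_tray 0.59 15160 [153.9 332.2] [165. 102.] 38.7
scene serving_tray 0.83 3742 [300.4 119.8] [113.  41.] 21.8
scene round_board 0.69 146 [234.5 198. ] [29. 11.] 19.1
top doll_mid 0.71 506 [316.9 264.5] [25. 24.] 90.0
top tumbler_mid 0.64 781 [268.1 271.2] [32. 30.] 90.0
top holder_mid 0.6 890 [218.9 277.2] [29. 32.] 81.5
top box_mid 0.79 2442 [275.5 238.5] [ 23. 110.] 83.6
top hex_board 0.9 603 [315.8 264.3] [36. 39.] 90.0
top side_tray 0.7 10868 [421.5 261.4] [ 77. 145.] 3.4
top serving_tray 0.66 8005 [127.8 275.9] [ 62. 131.] 4.0
top round_board 0.55 173 [276.5 264. ] [33. 15.] 48.8
top square_board 0.86 415 [222.8 276. ] [37. 36.] 82.9
side_tray ((521.4200439453125, -319.2153015136719), (166.4625244140625, 313.3929138183594), 85.88508605957031)
serving_tray ((483.863525390625, 317.4420166015625), (136.55950927734375, 281.68853759765625), 87.55835723876953)
box_mid ((564.2807006835938, -2.0571136474609375), (47.79711151123047, 230.61827087402344), 6.9132466316223145)
doll_mid [ 0.5113 -0.0877  0.0394] [-0.1326  0.015  -0.0908 -0.1068]
tumbler_mid [0.4973 0.0115 0.035 ] [-0.1826  0.0218 -0.1076 -0.1382]
holder_mid [0.4849 0.1105 0.0389] [-0.2103  0.0263 -0.1143 -0.1556]
```

```bash
cat >> h.py <<'E'
from scipy.optimize import minimize
def fill(P):
    m=np.zeros((840*2,560*4),np.uint8)[:1680];cv2.fillConvexPoly(m,np.round((hullc(P)+.5)*4).astype(int),1);return m
def fitm(l,pts,x0,free=(1,1,1,1)):
    """pts {cam: mask pixels}; hull-overlap fit of x,y,z,yaw"""
    T={n:fill(q) for n,q in pts.items()};x0=np.array(x0,float);F=np.array(free,bool);sc=np.array([.004,.004,.004,.05])
    def g(v):
        x=x0.copy();x[F]+=v*sc[F]
        return sum((fill(proj(n,place(l,*x)))!=t).sum()/t.sum() for n,t in T.items())
    s=minimize(g,np.zeros(F.sum()),method="Nelder-Mead",options=dict(initial_simplex=np.r_[[np.zeros(F.sum())],np.eye(F.sum())]));x=x0.copy();x[F]+=s.x*sc[F];return np.round(x,4),round(s.fun,3)
M["bowls_mid"]=np.r_[ring(.03,0),ring(.045,.03),ring(.05,.063)]
E
python3 - <<'E'
from h import *
import pickle
res=pickle.load(open("m0.pkl","rb"))
for l,x0 in(("side_tray",[.521,-.319,0,-.06]),("serving_tray",[.484,.317,0,-.05]),("holder_mid",[.485,.110,.036,.126]),("box_mid",[.564,-.002,.03,.125])):
    p={n:res[n,l][1] for n in("scene","top")}
    print(l,fitm(l,p,x0),fitm(l,{"top":p["top"]},x0,(1,1,0,1)))
cams.snapshot("top");cams.snapshot("scene")
p={n:mask(n,"bowls_mid")[0][2] for n in("scene","top")}
print("bowls",fitm("bowls_mid",p,[.705,-.05,.05,0],(1,1,1,0)))
print("cup",back("top",[[211,181],[195,181],[228,181],[211,165],[211,197]],.14).round(3).tolist(),back("scene",[[343,137],[341,178]],.14).round(3).tolist())
E
```

```text
side_tray (array([ 0.522 , -0.3192,  0.0037, -0.0787]), np.float64(0.027)) (array([ 0.5215, -0.3201,  0.    , -0.0845]), np.float64(0.023))
serving_tray (array([ 0.4837,  0.317 ,  0.0028, -0.0368]), np.float64(0.082)) (array([ 0.4837,  0.318 ,  0.    , -0.0399]), np.float64(0.019))
holder_mid (array([0.4843, 0.1104, 0.0361, 0.1975]), np.float64(0.149)) (array([0.4841, 0.1101, 0.036 , 0.1648]), np.float64(0.05))
box_mid (array([ 0.5643, -0.0023,  0.0326,  0.1274]), np.float64(0.063)) (array([ 0.564 , -0.002 ,  0.03  ,  0.1225]), np.float64(0.018))
bowls (array([ 0.7016, -0.0553,  0.0477,  0.    ]), np.float64(0.082))
cup [[0.673, 0.124], [0.672, 0.156], [0.673, 0.091], [0.704, 0.125], [0.641, 0.124]] [[0.661, 0.169], [0.706, 0.062]]
```

Call:
{"fn": "play_rows", "kwargs": {
  "rows": [
    [100, 0, 0, 0, 0, 0, -9.9],
    [100, 0, 0, 0, 0, 0, -9.9],
    [100, 0, 0, 0, 0, 0, -9.9],
    [100, 0, 0, 0, 0, 0, -9.9],
    [100, 0, 0, 0, 0, 0, -9.9],
    [100, 0, 0, 0, 0, 0, -9.9],
    [100, 0, 0, 0, 0, 0, -9.9],
    [100, 0, 0, 0, 0, 0, -9.7]
  ],
  "grip_force": 15
}}

```text
clock: 3.3
tool_pos: [0.1946, -0.594, 0.4047]
eef_rot: [0.66, 0.752, -0.0, -0.0]
contact_force: [0.9, 0.1, -0.5]
opening: 0.998
finger_force: 0.0
```

Call:
{"fn": "play_rows", "kwargs": {
  "rows": [
    [100, 0, 0.06, 0, 0, 0, 0],
    [100, 0, 0.06, 0, 0, 0, 0],
    [100, 0, 0.06, 0, 0, 0, 0],
    [100, 0.03, 0.05, 0, 0, 0, 0],
    [100, 0.04, 0.045, 0, 0, 0, 0],
    [100, 0.05, 0.03, 0, 0, 0, 0],
    [100, 0.05, 0.03, 0, 0, 0, 0],
    [100, 0.05, 0.03, 0, 0, 0, 0]
  ]
}}

```text
clock: 4.3
tool_pos: [0.53, -0.3286, 0.4048]
eef_rot: [0.662, 0.75, -0.0, 0.0]
contact_force: [1.1, 0.0, -0.5]
opening: 0.997
finger_force: 0.0
```

```bash
cat > g.py <<'E'
import sys,numpy as np
from plant import status
from scipy.spatial.transform import Rotation as Ro
# usage: g.py x y zgrip theta_deg -> remaining tool shift & turn
s=status.get_state();p=np.array(s["tool_pos"]);R=Ro.from_quat(s["eef_rot"]).as_matrix()
th=np.degrees(np.arctan2(R[1,0],R[0,0]))
print("t",round(s["clock"],2),"pos",p.round(4),"grip z",round(p[2]-.1473,4),"theta",round(th,2),"tilt",round(np.degrees(np.arccos(-R[2,2])),2),"open",round(s["opening"],3),"ff",round(s["finger_force"],1),"q",np.round(s["q"],2),"F",np.round(s["contact_force"],1))
for a in sys.argv[1:]:
    x,y,z,t=map(float,a.split(","))
    print(a,"shift",(R.T@(np.array([x,y,z+.1473])-p)).round(4),"turn z",round(-(t-th),2))
E
python3 g.py .4845,.1105,.096,97.2
```

```text
t 4.3 pos [ 0.53   -0.3286  0.4048] grip z 0.2575 theta 97.13 tilt 0.02 open 0.997 ff 0.0 q [ 0.77  0.73 -0.54  1.56  0.43  0.97  0.23] F [ 1.1  0.  -0.5]
.4845,.1105,.096,97.2 shift [0.4414 0.0093 0.1613] turn z -0.07
```

Call:
{"fn": "play_rows", "kwargs": {
  "rows": [
    [100, 0.056, 0, 0, 0, 0, 0],
    [100, 0.0625, 0, 0, 0, 0, 0],
    [100, 0.0625, 0, 0, 0, 0, 0],
    [100, 0.0625, 0, 0, 0, 0, 0],
    [100, 0.0625, 0, 0, 0, 0, 0],
    [100, 0.0625, 0, 0, 0, 0, 0],
    [100, 0.052, 0.005, 0, 0, 0, 0],
    [100, 0.02, 0.004, 0, 0, 0, 0]
  ]
}}

```text
clock: 5.3
tool_pos: [0.483, 0.1118, 0.4052]
eef_rot: [0.66, 0.752, 0.001, -0.0]
contact_force: [-1.0, -0.6, -0.7]
opening: 0.994
finger_force: 0.0
```

```bash
python3 g.py .4845,.1105,.096,97.2
python3 - <<'E'
from h import *
for n in("scene","top"):cv2.imwrite(f"pics/{n}1.png",cams.snapshot(n)[:,:,::-1])
E
```

```text
t 5.3 pos [0.483  0.1118 0.4052] grip z 0.2579 theta 97.47 tilt 0.13 open 0.994 ff 0.0 q [ 0.01  0.56 -0.52  1.94  0.39  0.75 -0.61] F [-1.  -0.6 -0.7]
.4845,.1105,.096,97.2 shift [-0.0018  0.0011  0.1619] turn z 0.27
```

View pics/scene1.png

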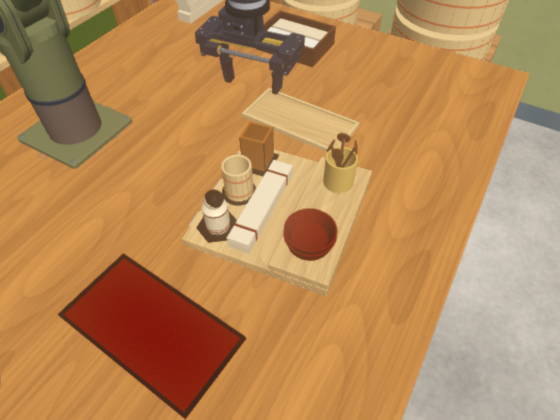

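The gripper (250,50) hangs above the pot (257,147), its fingers lined up front to back. Descending.

Call:
{"fn": "play_rows", "kwargs": {
  "rows": [
    [100, 0, 0, 0.03, 0, 0, 0],
    [100, 0, 0, 0.04, 0, 0, 0],
    [100, 0, 0, 0.03, 0, 0, 0],
    [100, 0, 0, 0.025, 0, 0, 0],
    [100, 0, 0, 0.02, 0, 0, 0],
    [100, 0, 0, 0.0165, 0, 0, 0],
    [100, 0, 0, 0, 0, 0, 0],
    [100, 0, 0, 0, 0, 0, 0]
  ]
}}

```text
clock: 6.4
tool_pos: [0.4839, 0.1072, 0.2437]
eef_rot: [0.662, 0.749, 0.0, 0.0]
contact_force: [0.1, 0.2, -0.1]
opening: 1.004
finger_force: 0.0
```

```bash
python3 g.py .4845,.1105,.096,97.2
```

```text
t 6.4 pos [0.4839 0.1072 0.2437] grip z 0.0964 theta 97.08 tilt 0.04 open 1.004 ff 0.0 q [-0.15  0.81 -0.27  2.07  0.63  0.34 -0.82] F [ 0.1  0.2 -0.1]
.4845,.1105,.096,97.2 shift [0.0032 0.001  0.0004] turn z -0.12
```

Call:
{"fn": "play_rows", "kwargs": {
  "rows": [
    [60, 0, 0, 0, 0, 0, 0],
    [50, 0, 0, 0, 0, 0, 0],
    [40, 0, 0, 0, 0, 0, 0],
    [40, 0, 0, 0, 0, 0, 0],
    [40, 0, 0, 0, 0, 0, 0],
    [40, 0, 0, 0, 0, 0, 0]
  ],
  "grip_force": 15
}}

```text
clock: 7.15
tool_pos: [0.4839, 0.1081, 0.2435]
eef_rot: [0.662, 0.75, 0.0, 0.0]
contact_force: [0.6, -1.0, 4.0]
opening: 0.639
finger_force: 14.9
```

```bash
python3 g.py .4845,.1105,.096,97.2
```

```text
t 7.15 pos [0.4839 0.1081 0.2435] grip z 0.0962 theta 97.15 tilt 0.05 open 0.639 ff 14.9 q [-0.15  0.81 -0.27  2.07  0.63  0.34 -0.82] F [ 0.6 -1.   4. ]
.4845,.1105,.096,97.2 shift [0.0024 0.0009 0.0002] turn z -0.05
```

Call:
{"fn": "play_rows", "kwargs": {
  "rows": [
    [40, 0, 0, -0.01, 0, 0, 0],
    [40, 0, 0, -0.025, 0, 0, 0],
    [40, 0, 0, -0.04, 0, 0, 0],
    [40, 0, 0, -0.035, 0, 0, 0],
    [40, -0.02, -0.005, -0.01, 0, 0, 0],
    [40, -0.04, -0.012, 0, 0, 0, 0],
    [40, -0.05, -0.014, 0, 0, 0, 0],
    [40, -0.055, -0.015, 0, 0, 0, 0]
  ],
  "grip_force": 20
}}

```text
clock: 8.15
tool_pos: [0.4578, -0.0625, 0.3635]
eef_rot: [0.661, 0.75, -0.0, -0.0]
contact_force: [1.3, -0.5, -2.1]
opening: 0.639
finger_force: 19.8
```

Call:
{"fn": "play_rows", "kwargs": {
  "rows": [
    [40, -0.055, -0.015, 0, 0, 0, 0],
    [40, -0.055, -0.015, 0, 0, 0, 0],
    [40, -0.05, -0.015, 0, 0, 0, 0],
    [40, -0.045, -0.012, 0, 0, 0, 0],
    [40, -0.03, -0.008, 0, 0, 0, 0],
    [40, -0.01, -0.003, 0, 0, 0, 0],
    [40, 0, 0, 0, 0, 0, 0],
    [40, 0, 0, 0, 0, 0, 0]
  ]
}}

```text
clock: 9.15
tool_pos: [0.422, -0.3111, 0.3634]
eef_rot: [0.661, 0.751, 0.0, -0.0]
contact_force: [-1.1, -0.9, -0.7]
opening: 0.638
finger_force: 19.8
```

```bash
python3 g.py .422,-.3116,.0665,97.2
```

```text
t 9.15 pos [ 0.422  -0.3111  0.3634] grip z 0.2161 theta 97.32 tilt 0.06 open 0.638 ff 19.8 q [ 0.89  0.67 -0.57  1.9   0.52  0.73  0.15] F [-1.1 -0.9 -0.7]
.422,-.3116,.0665,97.2 shift [-6.000e-04 -1.000e-04  1.496e-01] turn z 0.12
```

Call:
{"fn": "play_rows", "kwargs": {
  "rows": [
    [40, 0, 0, 0.03, 0, 0, 0],
    [40, 0, 0, 0.04, 0, 0, 0],
    [40, 0, 0, 0.035, 0, 0, 0],
    [40, 0, 0, 0.025, 0, 0, 0],
    [40, 0, 0, 0.013, 0, 0, 0],
    [40, 0, 0, 0.006, 0, 0, 0],
    [40, 0, 0, 0, 0, 0, 0],
    [40, 0, 0, 0, 0, 0, 0]
  ]
}}

```text
clock: 10.15
tool_pos: [0.4218, -0.3131, 0.215]
eef_rot: [0.662, 0.75, 0.0, 0.001]
contact_force: [-0.7, 0.3, -2.4]
opening: 0.637
finger_force: 19.8
```

```bash
python3 g.py .422,-.3116,.0662,97.2
```

```text
t 10.15 pos [ 0.4218 -0.3131  0.215 ] grip z 0.0677 theta 97.15 tilt 0.09 open 0.637 ff 19.8 q [ 0.75  0.89 -0.33  1.99  0.75  0.38 -0.05] F [-0.7  0.3 -2.4]
.422,-.3116,.0662,97.2 shift [0.0015 0.0004 0.0015] turn z -0.05
```

Call:
{"fn": "play_rows", "kwargs": {
  "rows": [
    [40, 0, 0, 0.0015, 0, 0, 0],
    [40, 0, 0, 0, 0, 0, 0],
    [70, 0, 0, 0, 0, 0, 0],
    [85, 0, 0, 0, 0, 0, 0],
    [85, 0, 0, 0, 0, 0, 0],
    [85, 0, 0, 0, 0, 0, 0],
    [85, 0, 0, -0.01, 0, 0, 0],
    [85, 0, 0, -0.03, 0, 0, 0]
  ]
}}

```text
clock: 11.15
tool_pos: [0.4212, -0.3127, 0.2527]
eef_rot: [0.661, 0.75, -0.0, -0.001]
contact_force: [0.1, -0.6, 0.7]
opening: 0.851
finger_force: 0.0
```

Call:
{"fn": "play_rows", "kwargs": {
  "rows": [
    [100, 0, 0, -0.05, 0, 0, 0],
    [100, 0, 0, -0.04, 0, 0, 0],
    [100, 0.03, 0.012, -0.02, 0, 0, 0],
    [100, 0.055, 0.02, 0, 0, 0, 0],
    [100, 0.055, 0.02, 0, 0, 0, 0],
    [100, 0.055, 0.02, 0, 0, 0, 0],
    [100, 0.055, 0.02, 0, 0, 0, 0],
    [100, 0.04, 0.015, 0, 0, 0, 0]
  ]
}}

```text
clock: 12.15
tool_pos: [0.4917, -0.0091, 0.3636]
eef_rot: [0.661, 0.751, 0.001, 0.0]
contact_force: [0.6, 0.9, 0.3]
opening: 1.002
finger_force: 0.0
```

Call:
{"fn": "play_rows", "kwargs": {
  "rows": [
    [100, 0.02, 0.008, 0, 0, 0, 0],
    [100, 0, 0, 0, 0, 0, 0],
    [100, 0, 0, 0, 0, 0, 0]
  ]
}}

```text
clock: 12.52
tool_pos: [0.4966, 0.0076, 0.3628]
eef_rot: [0.662, 0.749, -0.001, 0.0]
contact_force: [-1.0, -0.5, -0.5]
opening: 1.003
finger_force: 0.0
```

```bash
python3 g.py .4973,.0115,.096,97.2;python3 - <<'E'
from h import *
cv2.imwrite("pics/s2.png",cams.snapshot("scene")[:,:,::-1])
E
```

```text
t 12.53 pos [0.4966 0.0076 0.3628] grip z 0.2155 theta 97.07 tilt 0.09 open 1.003 ff 0.0 q [ 0.21  0.63 -0.51  1.98  0.49  0.66 -0.49] F [-1.  -0.5 -0.5]
.4973,.0115,.096,97.2 shift [0.004  0.0012 0.1195] turn z -0.13
```

View pics/s2.png

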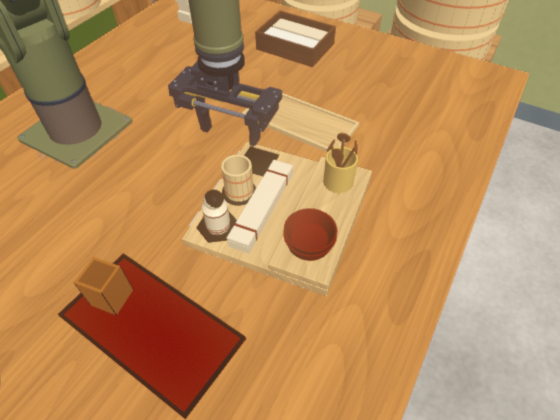

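Pot stands upright on the side tray (105,285); box and the others unmoved; gripper above the tumbler (237,180).

Call:
{"fn": "play_rows", "kwargs": {
  "rows": [
    [100, 0.003, 0.001, 0.03, 0, 0, 0],
    [100, 0.001, 0, 0.035, 0, 0, 0],
    [100, 0, 0, 0.025, 0, 0, 0],
    [100, 0, 0, 0.018, 0, 0, 0],
    [100, 0, 0, 0.0115, 0, 0, 0],
    [100, 0, 0, 0, 0, 0, 0],
    [100, 0, 0, 0, 0, 0, 0]
  ]
}}

```text
clock: 13.45
tool_pos: [0.4977, 0.0127, 0.2438]
eef_rot: [0.662, 0.75, 0.0, 0.0]
contact_force: [0.0, -0.1, -0.2]
opening: 1.004
finger_force: 0.0
```

```bash
python3 g.py .4973,.0115,.096,97.2
```

```text
t 13.45 pos [0.4977 0.0127 0.2438] grip z 0.0965 theta 97.12 tilt 0.05 open 1.004 ff 0.0 q [ 0.07  0.82 -0.31  2.06  0.68  0.36 -0.67] F [ 0.  -0.1 -0.2]
.4973,.0115,.096,97.2 shift [-0.0012 -0.0006  0.0005] turn z -0.08
```

Call:
{"fn": "play_rows", "kwargs": {
  "rows": [
    [70, 0, 0, 0, 0, 0, 0],
    [60, 0, 0, 0, 0, 0, 0],
    [50, 0, 0, 0, 0, 0, 0],
    [50, 0, 0, 0, 0, 0, 0],
    [50, 0, 0, 0, 0, 0, 0],
    [50, 0, 0, 0, 0, 0, 0]
  ],
  "grip_force": 15
}}

```text
clock: 14.2
tool_pos: [0.4977, 0.0131, 0.2435]
eef_rot: [0.662, 0.75, 0.0, 0.0]
contact_force: [-0.4, -0.3, 4.8]
opening: 0.686
finger_force: 15.0
```

```bash
python3 g.py .5217,-.3196,.0662,97.2
```

```text
t 14.2 pos [0.4977 0.0131 0.2435] grip z 0.0962 theta 97.15 tilt 0.04 open 0.686 ff 15.0 q [ 0.07  0.82 -0.31  2.06  0.68  0.36 -0.67] F [-0.4 -0.3  4.8]
.5217,-.3196,.0662,97.2 shift [-0.3331 -0.0176  0.03  ] turn z -0.05
```

Call:
{"fn": "play_rows", "kwargs": {
  "rows": [
    [50, 0, 0, -0.01, 0, 0, 0],
    [50, 0, 0, -0.025, 0, 0, 0],
    [50, 0, 0, -0.04, 0, 0, 0],
    [50, 0, 0, -0.035, 0, 0, 0],
    [50, -0.02, -0.001, -0.01, 0, 0, 0],
    [50, -0.043, -0.0025, 0, 0, 0, 0],
    [50, -0.05, -0.003, 0, 0, 0, 0],
    [50, -0.055, -0.003, 0, 0, 0, 0]
  ],
  "grip_force": 20
}}

```text
clock: 15.2
tool_pos: [0.5087, -0.1559, 0.3636]
eef_rot: [0.661, 0.75, 0.0, -0.0]
contact_force: [0.8, -0.2, -1.2]
opening: 0.685
finger_force: 20.0
```

Call:
{"fn": "play_rows", "kwargs": {
  "rows": [
    [50, -0.055, -0.003, 0, 0, 0, 0],
    [50, -0.05, -0.002, 0, 0, 0, 0],
    [50, -0.035, -0.002, 0, 0, 0, 0],
    [50, -0.02, -0.001, 0, 0, 0, 0],
    [50, -0.005, 0, 0, 0, 0, 0],
    [50, 0, 0, 0, 0, 0, 0],
    [50, 0, 0, 0, 0, 0, 0]
  ]
}}

```text
clock: 16.08
tool_pos: [0.522, -0.3177, 0.3634]
eef_rot: [0.661, 0.751, 0.0, -0.0]
contact_force: [0.2, 0.1, -0.8]
opening: 0.688
finger_force: 20.0
```

```bash
python3 g.py .5217,-.3196,.0662,97.2
```

```text
t 16.07 pos [ 0.522  -0.3177  0.3634] grip z 0.2161 theta 97.32 tilt 0.05 open 0.688 ff 20.0 q [ 0.79  0.77 -0.58  1.64  0.51  0.89  0.14] F [ 0.2  0.1 -0.8]
.5217,-.3196,.0662,97.2 shift [-0.002  -0.0006  0.1499] turn z 0.12
```

Call:
{"fn": "play_rows", "kwargs": {
  "rows": [
    [50, -0.001, 0, 0.03, 0, 0, 0],
    [50, 0, 0, 0.04, 0, 0, 0],
    [50, 0, 0, 0.035, 0, 0, 0],
    [50, 0, 0, 0.025, 0, 0, 0],
    [50, 0, 0, 0.013, 0, 0, 0],
    [50, 0, 0, 0.005, 0, 0, 0],
    [50, 0, 0, 0.001, 0, 0, 0],
    [50, 0, 0, 0, 0, 0, 0]
  ]
}}

```text
clock: 17.08
tool_pos: [0.5221, -0.3207, 0.2151]
eef_rot: [0.662, 0.75, 0.0, 0.001]
contact_force: [0.0, -0.3, -0.4]
opening: 0.686
finger_force: 20.0
```

```bash
python3 g.py .5217,-.3196,.0662,97.2
```

```text
t 17.07 pos [ 0.5221 -0.3207  0.2151] grip z 0.0678 theta 97.15 tilt 0.09 open 0.686 ff 20.0 q [ 0.72  0.97 -0.45  1.72  0.67  0.61  0.01] F [ 0.  -0.3 -0.4]
.5217,-.3196,.0662,97.2 shift [ 0.0011 -0.0003  0.0016] turn z -0.05
```

Call:
{"fn": "play_rows", "kwargs": {
  "rows": [
    [50, 0, 0, 0.001, 0, 0, 0],
    [50, 0, 0, 0, 0, 0, 0],
    [70, 0, 0, 0, 0, 0, 0],
    [86, 0, 0, 0, 0, 0, 0],
    [86, 0, 0, 0, 0, 0, 0],
    [86, 0, 0, 0, 0, 0, 0],
    [86, 0, 0, -0.01, 0, 0, 0],
    [86, 0, 0, -0.03, 0, 0, 0]
  ]
}}

```text
clock: 18.08
tool_pos: [0.5212, -0.3203, 0.253]
eef_rot: [0.662, 0.75, -0.0, -0.001]
contact_force: [-0.3, -0.7, 0.6]
opening: 0.863
finger_force: 0.0
```

Call:
{"fn": "play_rows", "kwargs": {
  "rows": [
    [100, 0, 0, -0.05, 0, 0, 0],
    [100, 0, 0, -0.04, 0, 0, 0],
    [100, 0.03, 0.002, -0.02, 0, 0, 0],
    [100, 0.055, 0.005, 0, 0, 0, 0],
    [100, 0.055, 0.005, 0, 0, 0, 0],
    [100, 0.05, 0.004, 0, 0, 0, 0],
    [100, 0.03, 0.002, 0, 0, 0, 0],
    [100, 0.011, 0.001, 0, 0, 0, 0]
  ]
}}

```text
clock: 19.08
tool_pos: [0.5118, -0.087, 0.3641]
eef_rot: [0.66, 0.751, 0.0, 0.0]
contact_force: [-0.4, -0.5, -0.4]
opening: 0.999
finger_force: 0.0
```

Call:
{"fn": "play_rows", "kwargs": {
  "rows": [
    [100, 0, 0, 0, 0, 0, 0],
    [100, 0, 0, 0, 0, 0, 0]
  ]
}}

```text
clock: 19.32
tool_pos: [0.5119, -0.0908, 0.3631]
eef_rot: [0.663, 0.749, -0.001, 0.0]
contact_force: [0.1, 0.6, 0.1]
opening: 0.997
finger_force: 0.0
```

```bash
python3 g.py .5113,-.0877,.096,97.2;python3 - <<'E'
from h import *
cv2.imwrite("pics/s3.png",cams.snapshot("scene")[:,:,::-1])
E
```

```text
t 19.32 pos [ 0.5119 -0.0908  0.3631] grip z 0.2158 theta 96.99 tilt 0.07 open 0.997 ff 0.0 q [ 0.42  0.66 -0.55  1.91  0.51  0.71 -0.31] F [0.1 0.6 0.1]
.5113,-.0877,.096,97.2 shift [ 0.0033 -0.0002  0.1198] turn z -0.21
```

View pics/s3.png

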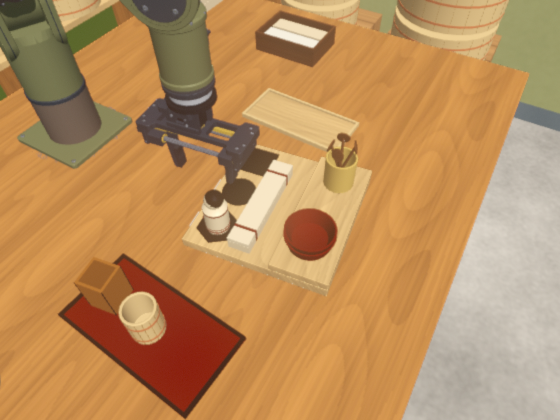

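Pot (105,285) and tumbler (143,318) stand on the tray; doll (216,214) is next, box unmoved.

Call:
{"fn": "play_rows", "kwargs": {
  "rows": [
    [100, 0.001, 0, 0.03, 0, 0, 0],
    [100, 0, 0, 0.035, 0, 0, 0],
    [100, 0, 0, 0.025, 0, 0, 0],
    [100, 0, 0, 0.018, 0, 0, 0],
    [100, 0, 0, 0.0115, 0, 0, 0],
    [100, 0, 0, 0, 0, 0, 0],
    [100, 0, 0, 0, 0, 0, 0]
  ]
}}

```text
clock: 20.25
tool_pos: [0.512, -0.0883, 0.2442]
eef_rot: [0.662, 0.75, 0.0, 0.0]
contact_force: [0.4, 0.2, 0.3]
opening: 1.001
finger_force: 0.0
```

```bash
python3 g.py .5113,-.0877,.096,97.2
```

```text
t 20.25 pos [ 0.512  -0.0883  0.2442] grip z 0.0969 theta 97.12 tilt 0.06 open 1.001 ff 0.0 q [ 0.3   0.84 -0.37  2.    0.69  0.43 -0.47] F [0.4 0.2 0.3]
.5113,-.0877,.096,97.2 shift [ 0.0006 -0.0006  0.0009] turn z -0.08
```

Call:
{"fn": "play_rows", "kwargs": {
  "rows": [
    [70, 0, 0, 0, 0, 0, 0],
    [55, 0, 0, 0, 0, 0, 0],
    [40, 0, 0, 0, 0, 0, 0],
    [40, 0, 0, 0, 0, 0, 0],
    [40, 0, 0, 0, 0, 0, 0],
    [40, 0, 0, 0, 0, 0, 0]
  ],
  "grip_force": 15
}}

```text
clock: 21.0
tool_pos: [0.5118, -0.088, 0.2438]
eef_rot: [0.662, 0.75, 0.0, 0.0]
contact_force: [-0.5, -0.1, 0.9]
opening: 0.554
finger_force: 15.0
```

```bash
python3 g.py .6214,-.3276,.0662,97.2
```

```text
t 21.0 pos [ 0.5118 -0.088   0.2438] grip z 0.0965 theta 97.15 tilt 0.02 open 0.554 ff 15.0 q [ 0.3   0.84 -0.37  2.    0.69  0.43 -0.47] F [-0.5 -0.1  0.9]
.6214,-.3276,.0662,97.2 shift [-0.2514  0.0789  0.0304] turn z -0.05
```

Call:
{"fn": "play_rows", "kwargs": {
  "rows": [
    [40, 0, 0, -0.01, 0, 0, 0],
    [40, 0, 0, -0.025, 0, 0, 0],
    [40, 0, 0, -0.04, 0, 0, 0],
    [40, 0, 0, -0.035, 0, 0, 0],
    [40, -0.02, 0.006, -0.01, 0, 0, 0],
    [40, -0.04, 0.012, 0, 0, 0, 0],
    [40, -0.05, 0.016, 0, 0, 0, 0],
    [40, -0.05, 0.016, 0, 0, 0, 0]
  ],
  "grip_force": 20
}}

```text
clock: 22.0
tool_pos: [0.5814, -0.2419, 0.3644]
eef_rot: [0.661, 0.75, 0.0, -0.0]
contact_force: [0.6, 0.0, -1.4]
opening: 0.557
finger_force: 20.0
```

Call:
{"fn": "play_rows", "kwargs": {
  "rows": [
    [40, -0.045, 0.014, 0, 0, 0, 0],
    [40, -0.03, 0.01, 0, 0, 0, 0],
    [40, -0.016, 0.005, 0, 0, 0, 0],
    [40, 0, 0, 0, 0, 0, 0],
    [40, 0, 0, 0, 0, 0, 0],
    [40, 0, 0, 0.03, 0, 0, 0],
    [40, 0, 0, 0.04, 0, 0, 0],
    [40, 0, 0, 0.03, 0, 0, 0]
  ]
}}

```text
clock: 23.0
tool_pos: [0.6208, -0.3257, 0.2626]
eef_rot: [0.661, 0.751, -0.0, -0.001]
contact_force: [-0.3, -0.0, -1.3]
opening: 0.557
finger_force: 20.0
```

```bash
python3 g.py .6214,-.3276,.0665,97.2
```

```text
t 23.0 pos [ 0.6208 -0.3257  0.2626] grip z 0.1153 theta 97.27 tilt 0.11 open 0.557 ff 20.0 q [ 0.67  1.   -0.53  1.4   0.58  0.9   0.1 ] F [-0.3 -0.  -1.3]
.6214,-.3276,.0665,97.2 shift [-0.002   0.0004  0.0488] turn z 0.07
```

Call:
{"fn": "play_rows", "kwargs": {
  "rows": [
    [40, 0, 0, 0.025, 0, 0, 0],
    [40, 0, 0, 0.015, 0, 0, 0],
    [40, 0, 0, 0.007, 0, 0, 0],
    [40, 0, 0, 0.0025, 0, 0, 0],
    [40, 0, 0, 0, 0, 0, 0],
    [40, 0, 0, 0, 0, 0, 0]
  ]
}}

```text
clock: 23.75
tool_pos: [0.6216, -0.3273, 0.2151]
eef_rot: [0.662, 0.75, 0.0, 0.001]
contact_force: [-0.6, 0.5, -0.3]
opening: 0.558
finger_force: 20.0
```

```bash
python3 g.py .6214,-.3276,.0665,97.2
```

```text
t 23.75 pos [ 0.6216 -0.3273  0.2151] grip z 0.0678 theta 97.14 tilt 0.08 open 0.558 ff 20.0 q [ 0.66  1.06 -0.5   1.41  0.61  0.82  0.08] F [-0.6  0.5 -0.3]
.6214,-.3276,.0665,97.2 shift [-0.0002 -0.0003  0.0013] turn z -0.06
```

Call:
{"fn": "play_rows", "kwargs": {
  "rows": [
    [40, 0, 0, 0.0005, 0, 0, 0],
    [70, 0, 0, 0, 0, 0, 0],
    [84, 0, 0, 0, 0, 0, 0],
    [84, 0, 0, 0, 0, 0, 0],
    [84, 0, 0, 0, 0, 0, 0],
    [84, 0, 0, -0.01, 0, 0, 0],
    [84, 0, 0, -0.03, 0, 0, 0],
    [84, 0, 0, -0.05, 0, 0, 0]
  ]
}}

```text
clock: 24.75
tool_pos: [0.6207, -0.3271, 0.3036]
eef_rot: [0.662, 0.75, -0.001, -0.002]
contact_force: [0.8, 0.1, -0.7]
opening: 0.843
finger_force: 0.0
```

Call:
{"fn": "play_rows", "kwargs": {
  "rows": [
    [84, 0.02, -0.001, -0.04, 0, 0, 0],
    [84, 0.045, -0.002, -0.02, 0, 0, 0],
    [84, 0.055, -0.0025, 0, 0, 0, 0],
    [84, 0.055, -0.0025, 0, 0, 0, 0],
    [84, 0.055, -0.0025, 0, 0, 0, 0],
    [84, 0.05, -0.0025, 0, 0, 0, 0],
    [84, 0.04, -0.002, 0, 0, 0, 0],
    [84, 0.028, -0.0013, 0, 0, 0, 0]
  ]
}}

```text
clock: 25.75
tool_pos: [0.5614, 0.0185, 0.3648]
eef_rot: [0.661, 0.751, 0.001, 0.0]
contact_force: [-0.5, -0.7, 0.4]
opening: 0.843
finger_force: 0.0
```

Call:
{"fn": "play_rows", "kwargs": {
  "rows": [
    [84, 0, 0, 0, 0, 0, 0],
    [84, 0, 0, 0, 0, 0, 0],
    [84, 0, 0, 0, 0, 0, 0]
  ]
}}

```text
clock: 26.12
tool_pos: [0.5621, 0.0143, 0.3637]
eef_rot: [0.663, 0.749, -0.0, 0.0]
contact_force: [0.9, -0.2, 0.2]
opening: 0.842
finger_force: 0.0
```

```bash
python3 g.py .5618,.0159,.058,97.2;python3 - <<'E'
from h import *
for n in("scene","top"):cv2.imwrite(f"pics/{n}4.png",cams.snapshot(n)[:,:,::-1])
p={n:mask(n,"box_mid") for n in("scene","top")}
print([(n,e[:2]) for n in p for e in p[n]])
print(fitm("box_mid",{"scene":p["scene"][0][2]},[.564,-.002,.03,.125],(1,1,0,1)))
E
```

```text
t 26.12 pos [0.5621 0.0143 0.3637] grip z 0.2164 theta 96.99 tilt 0.07 open 0.842 ff 0.0 q [ 0.21  0.7  -0.54  1.79  0.5   0.79 -0.46] F [ 0.9 -0.2  0.2]
.5618,.0159,.058,97.2 shift [ 1.800e-03 -1.000e-04  1.584e-01] turn z -0.21
[('scene', (0.88, 2585)), ('top', (0.69, 499))]
(array([0.5647, 0.    , 0.03  , 0.1283]), np.float64(0.049))
```

View pics/scene4.png

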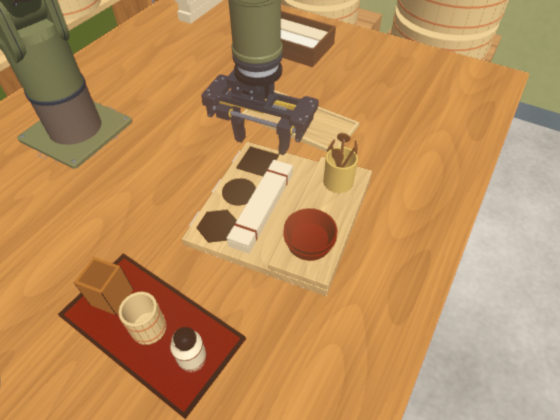

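Doll (188,348), tumbler (143,318), pot (105,285) upright on the tray; box at (262,205) untouched. Now the box.

Call:
{"fn": "play_rows", "kwargs": {
  "rows": [
    [84, 0, 0, 0.03, 0, 0, 0],
    [84, 0, 0, 0.04, 0, 0, 0],
    [84, 0, 0, 0.03, 0, 0, 0],
    [84, 0, 0, 0.02, 0, 0, 0],
    [84, 0, 0, 0.015, 0, 0, 0],
    [84, 0, 0, 0.012, 0, 0, 0],
    [84, 0, 0, 0.008, 0, 0, 0],
    [84, 0, 0, 0.002, 0, 0, 0]
  ]
}}

```text
clock: 27.32
tool_pos: [0.5619, 0.0161, 0.2065]
eef_rot: [0.662, 0.75, -0.0, 0.0]
contact_force: [0.1, -0.2, 1.1]
opening: 0.842
finger_force: 0.0
```

```bash
python3 g.py .5618,.0159,.059,97.2
```

```text
t 27.32 pos [0.5619 0.0161 0.2065] grip z 0.0592 theta 97.16 tilt 0.01 open 0.842 ff 0.0 q [ 0.1   0.93 -0.36  1.88  0.69  0.46 -0.63] F [ 0.1 -0.2  1.1]
.5618,.0159,.059,97.2 shift [-0.0002 -0.0001  0.0002] turn z -0.04
```

Call:
{"fn": "play_rows", "kwargs": {
  "rows": [
    [60, 0, 0, 0, 0, 0, 0],
    [50, 0, 0, 0, 0, 0, 0],
    [40, 0, 0, 0, 0, 0, 0],
    [30, 0, 0, 0, 0, 0, 0],
    [30, 0, 0, 0, 0, 0, 0],
    [30, 0, 0, 0, 0, 0, 0],
    [30, 0, 0, 0, 0, 0, 0]
  ],
  "grip_force": 20
}}

```text
clock: 28.2
tool_pos: [0.5621, 0.0161, 0.2071]
eef_rot: [0.662, 0.75, 0.0, 0.0]
contact_force: [-0.6, -0.6, 5.6]
opening: 0.523
finger_force: 20.0
```

```bash
python3 g.py .5618,.0159,.059,97.2
```

```text
t 28.2 pos [0.5621 0.0161 0.2071] grip z 0.0598 theta 97.15 tilt 0.05 open 0.523 ff 20.0 q [ 0.1   0.93 -0.36  1.88  0.69  0.46 -0.63] F [-0.6 -0.6  5.6]
.5618,.0159,.059,97.2 shift [-0.0001 -0.0003  0.0008] turn z -0.05
```

Call:
{"fn": "play_rows", "kwargs": {
  "rows": [
    [30, 0, 0, -0.01, 0, 0, 0],
    [30, 0, 0, -0.03, 0, 0, 0],
    [30, 0, 0, -0.045, 0, 0, 0],
    [30, 0, 0, -0.035, 0, 0, 0],
    [30, 0.02, -0.008, -0.01, 0, 0, 0],
    [30, 0.04, -0.01, 0, 0, 0, 0],
    [30, 0.05, -0.01, 0, 0, 0, 0],
    [30, 0.055, -0.01, 0, 0, 0, 0]
  ],
  "grip_force": 25
}}

```text
clock: 29.2
tool_pos: [0.5015, 0.1768, 0.3356]
eef_rot: [0.662, 0.75, -0.001, -0.001]
contact_force: [0.3, 1.3, -1.5]
opening: 0.517
finger_force: 25.0
```

Call:
{"fn": "play_rows", "kwargs": {
  "rows": [
    [30, 0.055, -0.01, 0, 0, 0, 0],
    [30, 0.05, -0.0094, 0, 0, 0, 0],
    [30, 0.03, 0, 0, 0, 0, 0],
    [30, 0.0116, 0, 0, 0, 0, 0],
    [30, 0, 0, 0, 0, 0, -5],
    [30, 0, 0, 0, 0, 0, -8],
    [30, 0, 0, 0, 0, 0, -10],
    [30, 0, 0, 0, 0, 0, -10]
  ]
}}

```text
clock: 30.2
tool_pos: [0.4658, 0.3167, 0.3357]
eef_rot: [0.419, 0.908, -0.002, -0.0]
contact_force: [-0.5, -0.0, -1.7]
opening: 0.521
finger_force: 25.0
```

Call:
{"fn": "play_rows", "kwargs": {
  "rows": [
    [30, 0, 0, 0, 0, 0, -10],
    [30, 0, 0, 0, 0, 0, -10],
    [30, 0, 0, 0, 0, 0, -10],
    [30, 0, 0, 0, 0, 0, -9],
    [30, 0, 0, 0, 0, 0, -6],
    [30, 0, 0, 0, 0, 0, -2.6],
    [30, 0, 0, 0, 0, 0, 0],
    [30, 0, 0, 0, 0, 0, 0]
  ]
}}

```text
clock: 31.2
tool_pos: [0.466, 0.3174, 0.3362]
eef_rot: [0.02, 1.0, -0.001, -0.0]
contact_force: [-0.9, 0.3, -2.3]
opening: 0.52
finger_force: 25.0
```

```bash
python3 g.py .4662,.3182,.036,177.8;python3 - <<'E'
from h import *
for n in("scene","top"):cv2.imwrite(f"pics/{n}5.png",cams.snapshot(n)[:,:,::-1])
E
```

```text
t 31.2 pos [0.466  0.3174 0.3362] grip z 0.1889 theta 177.68 tilt 0.08 open 0.52 ff 25.0 q [-0.21  0.83 -0.85  1.8   0.79  0.89  0.1 ] F [-0.9  0.3 -2.3]
.4662,.3182,.036,177.8 shift [-0.0002  0.001   0.1529] turn z -0.12
```

View pics/top5.png

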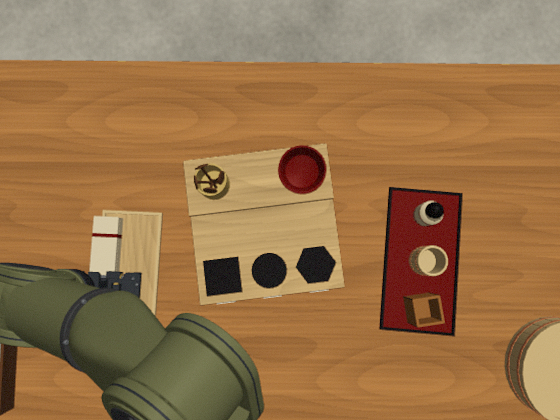

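The box (105,245) hangs over the serving tray, all three boards (222,276), (269,270), (316,265) are bare, and the goods stand on the tray. I measure boards and the held box.

Run:
```python
from h import *
for l,x0 in(("hex_board",[.511,-.088,.03,.125]),("round_board",[.4975,.0115,.03,.125]),("square_board",[.4845,.1105,.03,.125])):
    p={n:mask(n,l) for n in("scene","top")}
    print(l,[(n,e[0],e[1]) for n in p for e in p[n]])
    p={n:v[0][2] for n,v in p.items() if v}
    print(fitm(l,{"top":p["top"]},x0,(1,1,0,1)),fitm(l,p,x0,(1,1,1,0)))
p=mask("scene","box_mid");print(p[0][:2],fitm("box_mid",{"scene":p[0][2]},[.4835,.3172,.160,1.533],(1,1,0,1)))
```

```text
hex_board [('scene', 0.77, 1020), ('top', 0.77, 1115)]
(array([ 0.5112, -0.0882,  0.03  ,  0.1546]), np.float64(0.03)) (array([ 0.5111, -0.0881,  0.0313,  0.125 ]), np.float64(0.069))
round_board [('scene', 0.64, 807), ('top', 0.96, 963)]
(array([0.4979, 0.0098, 0.03  , 0.1985]), np.float64(0.085)) (array([0.4973, 0.0105, 0.0323, 0.125 ]), np.float64(0.129))
square_board [('scene', 0.9, 838), ('top', 0.55, 1227)]
(array([0.4846, 0.1085, 0.03  , 0.1258]), np.float64(0.069)) (array([0.4841, 0.1094, 0.032 , 0.125 ]), np.float64(0.114))
(0.66, 1342) (array([0.4835, 0.3187, 0.16  , 1.4794]), np.float64(0.656))
```

View pics/scene5.png

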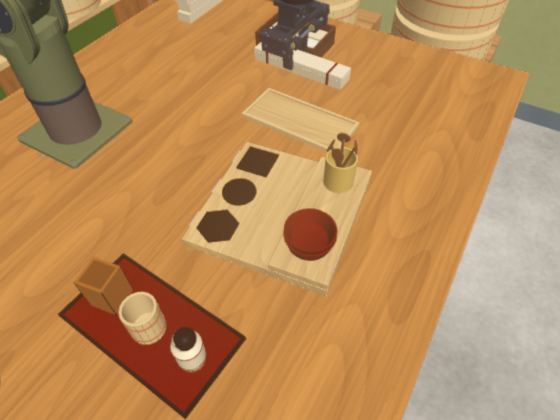

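Call:
{"fn": "play_rows", "kwargs": {
  "rows": [
    [30, 0, 0, 0.03, 0, 0, 0],
    [30, 0, 0, 0.04, 0, 0, 0],
    [30, 0, 0, 0.035, 0, 0, 0],
    [30, 0, 0, 0.025, 0, 0, 0],
    [30, 0, 0, 0.012, 0, 0, 0],
    [30, 0, 0, 0.007, 0, 0, 0],
    [30, 0, 0, 0.003, 0, 0, 0],
    [30, 0, 0, 0, 0, 0, 0]
  ]
}}

```text
clock: 32.65
tool_pos: [0.4663, 0.3183, 0.1852]
eef_rot: [0.02, 1.0, 0.0, 0.0]
contact_force: [0.4, -0.4, -1.2]
opening: 0.522
finger_force: 25.0
```

```bash
python3 g.py .4662,.3182,.0355,177.8
```

```text
t 32.65 pos [0.4663 0.3183 0.1852] grip z 0.0379 theta 177.75 tilt 0.05 open 0.522 ff 25.0 q [-0.31  1.03 -0.66  1.86  1.06  0.64 -0.12] F [ 0.4 -0.4 -1.2]
.4662,.3182,.0355,177.8 shift [ 0.0001 -0.0001  0.0024] turn z -0.05
```

Call:
{"fn": "play_rows", "kwargs": {
  "rows": [
    [30, 0, 0, 0.0012, 0, 0, 0],
    [30, 0, 0, 0.001, 0, 0, 0],
    [30, 0, 0, 0, 0, 0, 0],
    [55, 0, 0, 0, 0, 0, 0],
    [70, 0, 0, 0, 0, 0, 0],
    [70, 0, 0, 0, 0, 0, 0],
    [70, 0, 0, -0.01, 0, 0, 0],
    [70, 0, 0, -0.03, 0, 0, 0]
  ]
}}

```text
clock: 33.65
tool_pos: [0.4657, 0.3177, 0.2223]
eef_rot: [0.019, 1.0, -0.001, -0.001]
contact_force: [0.2, -0.8, 0.6]
opening: 0.699
finger_force: 0.0
```

Call:
{"fn": "play_rows", "kwargs": {
  "rows": [
    [80, 0, 0, -0.05, 0, 0, 0],
    [80, 0, 0, -0.06, 0, 0, 0],
    [80, 0, 0.02, -0.03, 0, 0, 5],
    [80, 0, 0, 0, 0, 0, 10],
    [80, 0, 0, 0, 0, 0, 10],
    [80, 0, 0, 0, 0, 0, 10],
    [80, 0, 0, 0, 0, 0, 10],
    [80, 0, 0, 0, 0, 0, 10]
  ]
}}

```text
clock: 34.65
tool_pos: [0.4665, 0.3381, 0.3632]
eef_rot: [0.481, 0.877, 0.0, -0.0]
contact_force: [-0.1, -0.1, 0.4]
opening: 0.797
finger_force: 0.0
```

Call:
{"fn": "play_rows", "kwargs": {
  "rows": [
    [80, 0, 0, 0, 0, 0, 10],
    [80, 0, 0, 0, 0, 0, 10],
    [80, 0, 0, 0, 0, 0, 5.6],
    [80, -0.05, 0, 0, 0, 0, 0],
    [80, -0.06, 0, 0, 0, 0, 0],
    [80, -0.06, 0, 0, 0, 0, 0],
    [80, -0.06, 0, 0, 0, 0, 0],
    [80, -0.06, 0, 0, 0, 0, 0]
  ]
}}

```text
clock: 35.65
tool_pos: [0.5029, 0.0487, 0.3632]
eef_rot: [0.661, 0.75, 0.0, 0.0]
contact_force: [1.3, -0.3, 0.9]
opening: 0.798
finger_force: 0.0
```

```bash
python3 g.py .6214,-.3276,.0667,97.2;python3 - <<'E'
from h import *
for n in("scene","top"):cv2.imwrite(f"pics/{n}6.png",cams.snapshot(n)[:,:,::-1])
p={n:mask(n,"box_mid") for n in("scene","top")};print([(n,e[0],e[1]) for n in p for e in p[n]])
print(fitm("box_mid",{"top":p["top"][0][2]},[.4837,.3175,.006,1.533],(1,1,0,1)),fitm("box_mid",{"scene":p["scene"][0][2]},[.4837,.3175,.006,1.533],(1,1,0,1)))
p=mask("top","serving_tray");print(p[0][:2],fitm("serving_tray",{"top":p[0][2]},[.4837,.3175,0,-.04],(1,1,0,1)))
E
```

```text
t 35.65 pos [0.5029 0.0487 0.3632] grip z 0.2159 theta 97.2 tilt 0.06 open 0.798 ff 0.0 q [ 0.15  0.64 -0.54  1.96  0.5   0.68 -0.58] F [ 1.3 -0.3  0.9]
.6214,-.3276,.0667,97.2 shift [-0.3882  0.0703  0.1492] turn z -0.0
[('scene', 0.87, 1273), ('top', 0.67, 2591), ('top', 0.21, 962)]
(array([0.482 , 0.3161, 0.006 , 1.5355]), np.float64(0.043)) (array([0.4837, 0.3168, 0.006 , 1.5194]), np.float64(0.459))
(0.86, 5113) (array([ 0.4832,  0.3183,  0.    , -0.0369]), np.float64(0.012))
```

View pics/top6.png

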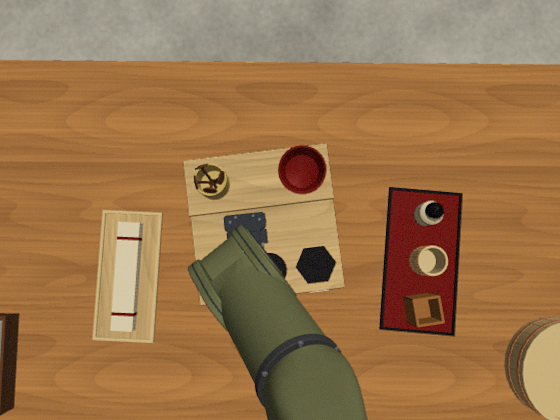

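The box (125,277) lies centred and lengthways in the serving tray. Now I fetch the doll.

Call:
{"fn": "play_rows", "kwargs": {
  "rows": [
    [84, -0.04, 0.007, 0, 0, 0, 0],
    [84, -0.056, 0.01, 0, 0, 0, 0],
    [84, -0.06, 0.011, 0, 0, 0, 0],
    [84, -0.06, 0.011, 0, 0, 0, 0],
    [84, -0.06, 0.011, 0, 0, 0, 0],
    [84, -0.055, 0.01, 0, 0, 0, 0],
    [84, -0.04, 0.007, 0, 0, 0, 0],
    [84, -0.017, 0.0033, 0, 0, 0, 0]
  ]
}}

```text
clock: 36.9
tool_pos: [0.6222, -0.3265, 0.3624]
eef_rot: [0.662, 0.75, 0.0, 0.0]
contact_force: [0.1, 0.7, 0.7]
opening: 0.839
finger_force: 0.0
```

Call:
{"fn": "play_rows", "kwargs": {
  "rows": [
    [84, 0, 0, 0, 0, 0, 0],
    [84, 0, 0, 0, 0, 0, 0],
    [84, 0, 0, 0, 0, 0, 0]
  ]
}}

```text
clock: 37.28
tool_pos: [0.6214, -0.3238, 0.3629]
eef_rot: [0.661, 0.751, 0.0, -0.0]
contact_force: [0.3, -1.2, -0.1]
opening: 0.84
finger_force: 0.0
```

```bash
python3 g.py .6214,-.3274,.0667,97.2
python3 - <<'E'
from h import *
cams.snapshot("top");cams.snapshot("scene")
for l,x0 in(("doll_mid",[.6214,-.3274,.006]),("tumbler_mid",[.5217,-.32,.006]),("holder_mid",[.422,-.312,.006])):
    p={n:mask(n,l) for n in("scene","top")}
    for n in p: print(n,[(e[0],e[1],cen(e[2]).round(1).tolist()) for e in p[n]])
    if all(p.values()): print(l,*[v.round(4) for v in fit3(l,{n:cen(v[0][2]) for n,v in p.items()},x0,.126)])
E
```

```text
t 37.27 pos [ 0.6214 -0.3238  0.3629] grip z 0.2156 theta 97.32 tilt 0.05 open 0.84 ff 0.0 q [ 0.69  0.89 -0.58  1.34  0.51  1.07  0.16] F [ 0.3 -1.2 -0.1]
.6214,-.3274,.0667,97.2 shift [-0.0037 -0.0005  0.1489] turn z 0.12
scene [(0.94, 1163, [188.0, 349.2])]
top [(0.62, 608, [428.0, 213.8])]
doll_mid [ 0.6203 -0.327   0.0086] [ 0.0257 -0.0029  0.0233  0.0245]
scene [(0.98, 1693, [142.6, 318.3]), (0.5, 740, [239.1, 191.3])]
top [(0.95, 1004, [428.5, 260.9])]
tumbler_mid [ 0.5207 -0.3235  0.0038] [-0.1251  0.0129 -0.1144 -0.1066]
scene [(0.97, 942, [102.2, 293.4])]
top [(0.84, 1171, [423.8, 309.6])]
holder_mid [ 0.417  -0.3183 -0.0143] [ 1.0962 -0.1147  1.0061  0.8462]
```

Call:
{"fn": "play_rows", "kwargs": {
  "rows": [
    [84, -0.001, 0, 0.03, 0, 0, 0],
    [84, 0, 0, 0.04, 0, 0, 0],
    [84, 0, 0, 0.035, 0, 0, 0],
    [84, 0, 0, 0.022, 0, 0, 0],
    [84, 0, 0, 0.014, 0, 0, 0],
    [84, 0, 0, 0.007, 0, 0, 0],
    [84, 0, 0, 0, 0, 0, 0],
    [84, 0, 0, 0, 0, 0, 0]
  ]
}}

```text
clock: 38.67
tool_pos: [0.6217, -0.327, 0.2157]
eef_rot: [0.662, 0.75, 0.0, 0.001]
contact_force: [-0.6, -0.5, 0.6]
opening: 0.84
finger_force: 0.0
```

```bash
python3 g.py .6214,-.3274,.0667,97.2
```

```text
t 38.67 pos [ 0.6217 -0.327   0.2157] grip z 0.0684 theta 97.14 tilt 0.11 open 0.84 ff 0.0 q [ 0.66  1.06 -0.51  1.41  0.62  0.82  0.07] F [-0.6 -0.5  0.6]
.6214,-.3274,.0667,97.2 shift [-0.0003 -0.0003  0.0017] turn z -0.06
```

Call:
{"fn": "play_rows", "kwargs": {
  "rows": [
    [70, 0, 0, 0, 0, 0, 0],
    [55, 0, 0, 0, 0, 0, 0],
    [40, 0, 0, 0, 0, 0, 0],
    [40, 0, 0, 0, 0, 0, 0],
    [40, 0, 0, 0, 0, 0, 0],
    [40, 0, 0, 0, 0, 0, 0]
  ],
  "grip_force": 15
}}

```text
clock: 39.42
tool_pos: [0.6213, -0.3269, 0.2148]
eef_rot: [0.662, 0.75, 0.0, 0.0]
contact_force: [0.0, -0.4, 2.0]
opening: 0.559
finger_force: 15.0
```

```bash
python3 g.py .5116,-.088,.0967,97.2
```

```text
t 39.42 pos [ 0.6213 -0.3269  0.2148] grip z 0.0675 theta 97.15 tilt 0.03 open 0.559 ff 15.0 q [ 0.66  1.06 -0.51  1.41  0.62  0.82  0.07] F [ 0.  -0.4  2. ]
.5116,-.088,.0967,97.2 shift [ 0.2507 -0.0791 -0.0293] turn z -0.05
```

Call:
{"fn": "play_rows", "kwargs": {
  "rows": [
    [40, 0, 0, -0.01, 0, 0, 0],
    [40, 0, 0, -0.03, 0, 0, 0],
    [40, 0, 0, -0.05, 0, 0, 0],
    [40, 0, 0, -0.045, 0, 0, 0],
    [40, 0.02, -0.006, -0.015, 0, 0, 0],
    [40, 0.04, -0.013, 0, 0, 0, 0],
    [40, 0.05, -0.016, 0, 0, 0, 0],
    [40, 0.05, -0.016, 0, 0, 0, 0]
  ],
  "grip_force": 20
}}

```text
clock: 40.42
tool_pos: [0.5496, -0.1732, 0.3649]
eef_rot: [0.662, 0.75, 0.0, 0.0]
contact_force: [0.4, 0.8, -0.9]
opening: 0.558
finger_force: 20.0
```

Call:
{"fn": "play_rows", "kwargs": {
  "rows": [
    [40, 0.045, -0.014, 0, 0, 0, 0],
    [40, 0.03, -0.01, 0, 0, 0, 0],
    [40, 0.0155, -0.004, 0, 0, 0, 0],
    [40, 0, 0, 0, 0, 0, 0],
    [40, 0, 0, 0, 0, 0, 0],
    [40, 0, 0, 0.03, 0, 0, 0],
    [40, 0, 0, 0.04, 0, 0, 0],
    [40, 0, 0, 0.02, 0, 0, 0]
  ]
}}

```text
clock: 41.42
tool_pos: [0.5116, -0.0899, 0.2725]
eef_rot: [0.663, 0.749, -0.001, -0.0]
contact_force: [-0.4, 0.1, -0.8]
opening: 0.558
finger_force: 20.0
```

Call:
{"fn": "play_rows", "kwargs": {
  "rows": [
    [40, 0, 0, 0.015, 0, 0, 0],
    [40, 0, 0, 0.01, 0, 0, 0],
    [40, 0, 0, 0.003, 0, 0, 0],
    [40, 0, 0, 0, 0, 0, 0],
    [40, 0, 0, 0, 0, 0, 0]
  ]
}}

```text
clock: 42.05
tool_pos: [0.5118, -0.0882, 0.2471]
eef_rot: [0.662, 0.75, 0.0, 0.0]
contact_force: [-0.3, -0.6, -1.6]
opening: 0.556
finger_force: 20.0
```

```bash
python3 g.py .5116,-.088,.0975,97.2
```

```text
t 42.05 pos [ 0.5118 -0.0882  0.2471] grip z 0.0998 theta 97.15 tilt 0.07 open 0.556 ff 20.0 q [ 0.31  0.83 -0.39  2.    0.71  0.44 -0.49] F [-0.3 -0.6 -1.6]
.5116,-.088,.0975,97.2 shift [ 0.0002 -0.0002  0.0023] turn z -0.05
```

Call:
{"fn": "play_rows", "kwargs": {
  "rows": [
    [40, 0, 0, 0.0012, 0, 0, 0],
    [40, 0, 0, 0.001, 0, 0, 0],
    [40, 0, 0, 0, 0, 0, 0],
    [65, 0, 0, 0, 0, 0, 0],
    [85, 0, 0, 0, 0, 0, 0],
    [85, 0, 0, 0, 0, 0, 0],
    [85, 0, 0, -0.01, 0, 0, 0],
    [85, 0, 0, -0.03, 0, 0, 0]
  ]
}}

```text
clock: 43.05
tool_pos: [0.5111, -0.0881, 0.2843]
eef_rot: [0.661, 0.75, -0.001, -0.001]
contact_force: [0.3, -0.6, 0.6]
opening: 0.85
finger_force: 0.0
```

Call:
{"fn": "play_rows", "kwargs": {
  "rows": [
    [86, 0, 0, -0.05, 0, 0, 0],
    [86, 0, 0, -0.03, 0, 0, 0],
    [86, -0.03, -0.002, 0, 0, 0, 0],
    [86, -0.055, -0.005, 0, 0, 0, 0],
    [86, -0.055, -0.005, 0, 0, 0, 0],
    [86, -0.05, -0.004, 0, 0, 0, 0],
    [86, -0.03, -0.002, 0, 0, 0, 0],
    [86, -0.0114, -0.001, 0, 0, 0, 0]
  ]
}}

```text
clock: 44.05
tool_pos: [0.5209, -0.3222, 0.3646]
eef_rot: [0.663, 0.749, -0.0, 0.0]
contact_force: [1.0, 0.2, -0.4]
opening: 0.859
finger_force: 0.0
```

Call:
{"fn": "play_rows", "kwargs": {
  "rows": [
    [86, 0, 0, 0, 0, 0, 0],
    [86, 0, 0, 0, 0, 0, 0],
    [86, 0, 0, 0, 0, 0, 0],
    [86, 0, 0, 0, 0, 0, 0]
  ]
}}

```text
clock: 44.55
tool_pos: [0.5218, -0.3193, 0.3645]
eef_rot: [0.661, 0.75, 0.0, -0.0]
contact_force: [-0.4, -0.3, 0.1]
opening: 0.861
finger_force: 0.0
```

```bash
python3 g.py .5217,-.3207,.0667,97.2;python3 - <<'E'
from h import *
for n in("scene","top"):cv2.imwrite(f"pics/{n}7.png",cams.snapshot(n)[:,:,::-1])
l="doll_mid";p={n:mask(n,l) for n in("scene","top")}
for n in p: print(n,[(e[0],e[1],cen(e[2]).round(1).tolist()) for e in p[n]])
print(l,*[v.round(4) for v in fit3(l,{n:cen(v[0][2]) for n,v in p.items()},[.511,-.088,.036],.126)])
E
```

```text
t 44.55 pos [ 0.5218 -0.3193  0.3645] grip z 0.2172 theta 97.24 tilt 0.01 open 0.861 ff 0.0 q [ 0.8   0.78 -0.61  1.64  0.53  0.9   0.12] F [-0.4 -0.3  0.1]
.5217,-.3207,.0667,97.2 shift [-0.0014 -0.0003  0.1505] turn z 0.04
scene [(0.68, 964, [215.3, 212.0])]
top [(0.86, 560, [317.3, 264.8])]
doll_mid [ 0.5108 -0.0885  0.0391] [-0.2168  0.025  -0.1483 -0.1737]
```

View pics/top7.png

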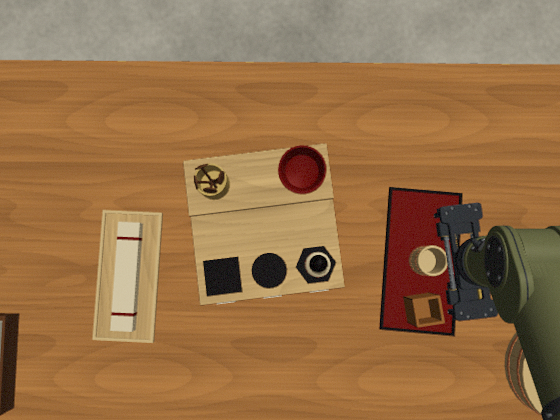

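Doll (318,264) is back in the middle of the six-sided board. Tumbler next.

Call:
{"fn": "play_rows", "kwargs": {
  "rows": [
    [86, 0, 0, 0.03, 0, 0, 0],
    [86, 0, 0, 0.04, 0, 0, 0],
    [86, 0, 0, 0.035, 0, 0, 0],
    [86, 0, 0, 0.022, 0, 0, 0],
    [86, 0, 0, 0.014, 0, 0, 0],
    [86, 0, 0, 0.009, 0, 0, 0],
    [86, 0, 0, 0, 0, 0, 0],
    [86, 0, 0, 0, 0, 0, 0]
  ]
}}

```text
clock: 45.75
tool_pos: [0.5219, -0.3203, 0.2151]
eef_rot: [0.662, 0.75, 0.0, 0.001]
contact_force: [0.3, -0.5, -0.3]
opening: 0.863
finger_force: 0.0
```

Call:
{"fn": "play_rows", "kwargs": {
  "rows": [
    [70, 0, 0, 0, 0, 0, 0],
    [60, 0, 0, 0, 0, 0, 0],
    [50, 0, 0, 0, 0, 0, 0],
    [50, 0, 0, 0, 0, 0, 0],
    [50, 0, 0, 0, 0, 0, 0],
    [50, 0, 0, 0, 0, 0, 0]
  ],
  "grip_force": 15
}}

```text
clock: 46.5
tool_pos: [0.5217, -0.3203, 0.2149]
eef_rot: [0.662, 0.75, -0.0, 0.0]
contact_force: [-0.6, 0.7, 5.7]
opening: 0.685
finger_force: 15.0
```

```bash
python3 g.py .4975,.0120,.0967,97.2
```

```text
t 46.5 pos [ 0.5217 -0.3203  0.2149] grip z 0.0676 theta 97.15 tilt 0.05 open 0.685 ff 15.0 q [ 0.73  0.97 -0.47  1.72  0.69  0.62 -0.02] F [-0.6  0.7  5.7]
.4975,.0120,.0967,97.2 shift [ 0.3327  0.0173 -0.0293] turn z -0.05
```

Call:
{"fn": "play_rows", "kwargs": {
  "rows": [
    [50, 0, 0, -0.01, 0, 0, 0],
    [50, 0, 0, -0.03, 0, 0, 0],
    [50, 0, 0, -0.05, 0, 0, 0],
    [50, 0, 0, -0.045, 0, 0, 0],
    [50, 0.02, 0.001, -0.015, 0, 0, 0],
    [50, 0.043, 0.0025, 0, 0, 0, 0],
    [50, 0.05, 0.003, 0, 0, 0, 0],
    [50, 0.055, 0.003, 0, 0, 0, 0]
  ],
  "grip_force": 20
}}

```text
clock: 47.5
tool_pos: [0.5089, -0.15, 0.3634]
eef_rot: [0.662, 0.75, -0.0, -0.001]
contact_force: [0.1, 1.7, -1.2]
opening: 0.686
finger_force: 20.0
```

Call:
{"fn": "play_rows", "kwargs": {
  "rows": [
    [50, 0.055, 0.003, 0, 0, 0, 0],
    [50, 0.05, 0.002, 0, 0, 0, 0],
    [50, 0.035, 0.002, 0, 0, 0, 0],
    [50, 0.02, 0.001, 0, 0, 0, 0],
    [50, 0.005, 0, 0, 0, 0, 0],
    [50, 0, 0, 0, 0, 0, 0],
    [50, 0, 0, 0, 0, 0, 0],
    [50, 0, 0, 0.03, 0, 0, 0]
  ]
}}

```text
clock: 48.5
tool_pos: [0.4984, 0.0114, 0.3352]
eef_rot: [0.663, 0.749, 0.002, 0.002]
contact_force: [1.0, 0.1, -1.4]
opening: 0.681
finger_force: 20.0
```

Call:
{"fn": "play_rows", "kwargs": {
  "rows": [
    [50, 0, 0, 0.04, 0, 0, 0],
    [50, 0, 0, 0.025, 0, 0, 0],
    [50, 0, 0, 0.014, 0, 0, 0],
    [50, 0, 0, 0.007, 0, 0, 0],
    [50, 0, 0, 0.002, 0, 0, 0],
    [50, 0, 0, 0, 0, 0, 0],
    [50, 0, 0, 0, 0, 0, 0]
  ]
}}

```text
clock: 49.38
tool_pos: [0.4977, 0.0124, 0.2469]
eef_rot: [0.662, 0.75, 0.0, 0.0]
contact_force: [0.5, -0.6, -0.3]
opening: 0.682
finger_force: 20.0
```

```bash
python3 g.py .4975,.0120,.0976,97.2
```

```text
t 49.38 pos [0.4977 0.0124 0.2469] grip z 0.0996 theta 97.14 tilt 0.07 open 0.682 ff 20.0 q [ 0.1   0.82 -0.35  2.06  0.73  0.39 -0.72] F [ 0.5 -0.6 -0.3]
.4975,.0120,.0976,97.2 shift [-0.0004 -0.0002  0.002 ] turn z -0.06
```

Call:
{"fn": "play_rows", "kwargs": {
  "rows": [
    [50, 0, 0, 0.0012, 0, 0, 0],
    [50, 0, 0, 0.001, 0, 0, 0],
    [50, 0, 0, 0, 0, 0, 0],
    [75, 0, 0, 0, 0, 0, 0],
    [95, 0, 0, 0, 0, 0, 0],
    [95, 0, 0, 0, 0, 0, 0],
    [95, 0, 0, -0.01, 0, 0, 0],
    [95, 0, 0, -0.03, 0, 0, 0]
  ]
}}

```text
clock: 50.38
tool_pos: [0.497, 0.0124, 0.2841]
eef_rot: [0.661, 0.75, -0.001, -0.001]
contact_force: [0.7, -0.7, 0.3]
opening: 0.949
finger_force: 0.0
```

Call:
{"fn": "play_rows", "kwargs": {
  "rows": [
    [90, 0, 0, -0.05, 0, 0, 0],
    [90, 0, 0, -0.03, 0, 0, 0],
    [90, -0.03, -0.012, 0, 0, 0, 0],
    [90, -0.055, -0.02, 0, 0, 0, 0],
    [90, -0.06, -0.022, 0, 0, 0, 0],
    [90, -0.06, -0.022, 0, 0, 0, 0],
    [90, -0.05, -0.019, 0, 0, 0, 0],
    [90, -0.04, -0.014, 0, 0, 0, 0]
  ]
}}

```text
clock: 51.38
tool_pos: [0.4254, -0.2936, 0.3646]
eef_rot: [0.662, 0.749, -0.0, 0.0]
contact_force: [-0.1, 0.8, -0.6]
opening: 0.898
finger_force: 0.0
```

Call:
{"fn": "play_rows", "kwargs": {
  "rows": [
    [90, -0.0185, -0.0063, 0, 0, 0, 0],
    [90, 0, 0, 0, 0, 0, 0],
    [90, 0, 0, 0, 0, 0, 0],
    [90, 0, 0, 0, 0, 0, 0],
    [90, 0, 0, 0, 0, 0, 0]
  ]
}}

```text
clock: 52.0
tool_pos: [0.4231, -0.3093, 0.3643]
eef_rot: [0.661, 0.75, 0.0, 0.0]
contact_force: [0.7, -0.4, 0.4]
opening: 0.901
finger_force: 0.0
```

```bash
python3 g.py .422,-.313,.0667,97.2;python3 - <<'E'
from h import *
for n in("scene","top"):cv2.imwrite(f"pics/{n}8.png",cams.snapshot(n)[:,:,::-1])
l="tumbler_mid";p={n:mask(n,l) for n in("scene","top")}
for n in p: print(n,[(e[0],e[1],cen(e[2]).round(1).tolist()) for e in p[n]])
print(l,*[v.round(4) for v in fit3(l,{n:cen(v[0][2]) for n,v in p.items()},[.4975,.011,.036],.126)])
E
```

```text
t 52.0 pos [ 0.4231 -0.3093  0.3643] grip z 0.217 theta 97.26 tilt 0.01 open 0.901 ff 0.0 q [ 0.92  0.68 -0.63  1.9   0.57  0.75  0.1 ] F [ 0.7 -0.4  0.4]
.422,-.313,.0667,97.2 shift [-0.0035 -0.0016  0.1503] turn z 0.06
scene [(0.97, 1245, [236.8, 177.2])]
top [(0.85, 770, [269.1, 271.3])]
tumbler_mid [0.4971 0.0092 0.0363] [-0.102   0.0122 -0.0601 -0.0772]
```

View pics/scene8.png

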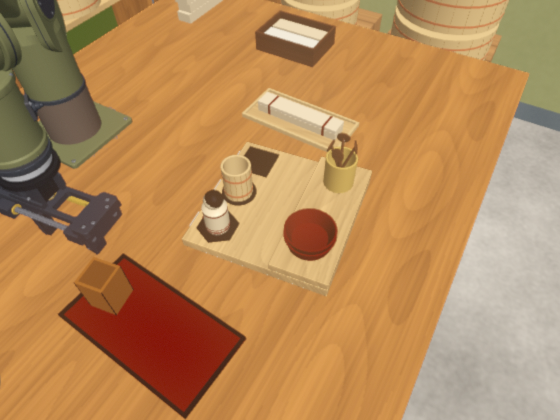

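Tumbler (237,178) and doll (216,214) are back; the pot (105,285) is left.

Call:
{"fn": "play_rows", "kwargs": {
  "rows": [
    [90, -0.002, -0.001, 0.03, 0, 0, 0],
    [90, 0, 0, 0.04, 0, 0, 0],
    [90, 0, 0, 0.035, 0, 0, 0],
    [90, 0, 0, 0.022, 0, 0, 0],
    [90, 0, 0, 0.014, 0, 0, 0],
    [90, 0, 0, 0.009, 0, 0, 0],
    [90, 0, 0, 0, 0, 0, 0],
    [90, 0, 0, 0, 0, 0, 0]
  ]
}}

```text
clock: 53.2
tool_pos: [0.4222, -0.3125, 0.2148]
eef_rot: [0.662, 0.75, 0.0, 0.001]
contact_force: [-1.0, -0.3, 0.7]
opening: 0.903
finger_force: 0.0
```

```bash
python3 g.py .422,-.313,.0667,97.2
```

```text
t 53.2 pos [ 0.4222 -0.3125  0.2148] grip z 0.0675 theta 97.14 tilt 0.08 open 0.903 ff 0.0 q [ 0.78  0.9  -0.39  1.99  0.82  0.42 -0.12] F [-1.  -0.3  0.7]
.422,-.313,.0667,97.2 shift [-0.0004 -0.0003  0.0008] turn z -0.06
```

Call:
{"fn": "play_rows", "kwargs": {
  "rows": [
    [70, 0, 0, 0, 0, 0, 0],
    [55, 0, 0, 0, 0, 0, 0],
    [40, 0, 0, 0, 0, 0, 0],
    [40, 0, 0, 0, 0, 0, 0],
    [40, 0, 0, 0, 0, 0, 0],
    [40, 0, 0, 0, 0, 0, 0]
  ],
  "grip_force": 15
}}

```text
clock: 53.95
tool_pos: [0.422, -0.3124, 0.2144]
eef_rot: [0.662, 0.75, -0.0, 0.0]
contact_force: [-0.5, -0.4, 4.5]
opening: 0.64
finger_force: 14.9
```

```bash
python3 g.py .4840,.1078,.0975,97.2
```

```text
t 53.95 pos [ 0.422  -0.3124  0.2144] grip z 0.0671 theta 97.15 tilt 0.03 open 0.64 ff 14.9 q [ 0.78  0.9  -0.39  1.99  0.82  0.42 -0.12] F [-0.5 -0.4  4.5]
.4840,.1078,.0975,97.2 shift [ 0.4092  0.1138 -0.0306] turn z -0.05
```

Call:
{"fn": "play_rows", "kwargs": {
  "rows": [
    [40, 0, 0, -0.01, 0, 0, 0],
    [40, 0, 0, -0.03, 0, 0, 0],
    [40, 0, 0, -0.05, 0, 0, 0],
    [40, 0, 0, -0.045, 0, 0, 0],
    [40, 0.02, 0.005, -0.015, 0, 0, 0],
    [40, 0.04, 0.012, 0, 0, 0, 0],
    [40, 0.05, 0.014, 0, 0, 0, 0],
    [40, 0.055, 0.015, 0, 0, 0, 0]
  ],
  "grip_force": 20
}}

```text
clock: 54.95
tool_pos: [0.4465, -0.1407, 0.3635]
eef_rot: [0.662, 0.75, -0.0, -0.001]
contact_force: [1.3, 0.6, -2.5]
opening: 0.642
finger_force: 19.8
```

Call:
{"fn": "play_rows", "kwargs": {
  "rows": [
    [40, 0.055, 0.015, 0, 0, 0, 0],
    [40, 0.055, 0.015, 0, 0, 0, 0],
    [40, 0.05, 0.015, 0, 0, 0, 0],
    [40, 0.045, 0.012, 0, 0, 0, 0],
    [40, 0.029, 0.008, 0, 0, 0, 0],
    [40, 0.01, 0.003, 0, 0, 0, 0],
    [40, 0, 0, 0, 0, 0, 0],
    [40, 0, 0, 0, 0, 0, 0]
  ]
}}

```text
clock: 55.95
tool_pos: [0.4838, 0.106, 0.3637]
eef_rot: [0.662, 0.749, -0.001, 0.0]
contact_force: [0.0, 0.5, -1.9]
opening: 0.63
finger_force: 19.8
```

Call:
{"fn": "play_rows", "kwargs": {
  "rows": [
    [40, 0, 0, 0.03, 0, 0, 0],
    [40, 0, 0, 0.04, 0, 0, 0],
    [40, 0, 0, 0.025, 0, 0, 0],
    [40, 0, 0, 0.014, 0, 0, 0],
    [40, 0, 0, 0.007, 0, 0, 0],
    [40, 0, 0, 0.002, 0, 0, 0],
    [40, 0, 0, 0, 0, 0, 0],
    [40, 0, 0, 0, 0, 0, 0]
  ]
}}

```text
clock: 56.95
tool_pos: [0.4844, 0.1077, 0.2467]
eef_rot: [0.662, 0.75, 0.001, 0.0]
contact_force: [0.8, -0.8, -1.6]
opening: 0.635
finger_force: 19.8
```

```bash
python3 g.py .4840,.1078,.0971,97.2
```

```text
t 56.95 pos [0.4844 0.1077 0.2467] grip z 0.0994 theta 97.14 tilt 0.07 open 0.635 ff 19.8 q [-0.1   0.82 -0.35  2.07  0.74  0.38 -0.92] F [ 0.8 -0.8 -1.6]
.4840,.1078,.0971,97.2 shift [ 0.0002 -0.0004  0.0023] turn z -0.06
```

Lower the last 2 mm, release, rise and move aside (towards the robot's right, over the empty side).

Call:
{"fn": "play_rows", "kwargs": {
  "rows": [
    [40, 0, 0, 0.0012, 0, 0, 0],
    [40, 0, 0, 0.001, 0, 0, 0],
    [40, 0, 0, 0, 0, 0, 0],
    [70, 0, 0, 0, 0, 0, 0],
    [90, 0, 0, 0, 0, 0, 0],
    [90, 0, 0, 0, 0, 0, 0],
    [90, 0, 0, -0.01, 0, 0, 0],
    [90, 0, 0, -0.03, 0, 0, 0]
  ]
}}

```text
clock: 57.95
tool_pos: [0.4837, 0.1076, 0.2839]
eef_rot: [0.661, 0.75, -0.001, -0.001]
contact_force: [0.0, 0.5, 0.1]
opening: 0.902
finger_force: 0.0
```

Call:
{"fn": "play_rows", "kwargs": {
  "rows": [
    [90, 0, 0, -0.05, 0, 0, 0],
    [90, 0, 0, -0.04, 0, 0, 0],
    [90, -0.05, 0, 0, 0, 0, 0],
    [90, -0.06, 0, 0, 0, 0, 0],
    [90, -0.06, 0, 0, 0, 0, 0],
    [90, -0.06, 0, 0, 0, 0, 0],
    [90, -0.06, 0, 0, 0, 0, 0],
    [90, -0.06, 0, 0, 0, 0, 0]
  ]
}}

```text
clock: 58.95
tool_pos: [0.5275, -0.2416, 0.3747]
eef_rot: [0.662, 0.75, 0.0, 0.0]
contact_force: [1.2, 0.1, -0.5]
opening: 0.899
finger_force: 0.0
```

Call:
{"fn": "play_rows", "kwargs": {
  "rows": [
    [90, -0.05, 0, 0, 0, 0, 0],
    [90, -0.03, 0, 0, 0, 0, 0],
    [90, 0, 0, 0, 0, 0, 0],
    [90, 0, 0, 0, 0, 0, 0],
    [90, 0, 0, 0, 0, 0, 0]
  ]
}}

```text
clock: 59.58
tool_pos: [0.538, -0.317, 0.3744]
eef_rot: [0.66, 0.751, 0.0, -0.0]
contact_force: [-0.0, -0.1, -0.4]
opening: 0.9
finger_force: 0.0
```

```bash
python3 - <<'E'
from h import *
ims=[]
for n in("scene","top"):
    im=cams.snapshot(n)[:,:,::-1];ims.append(cv2.resize(im[100:300,170:380],None,fx=1.9,fy=1.9))
cv2.imwrite("pics/end.png",np.hstack(ims))
for l,x0 in(("doll_mid",[.511,-.088,.036]),("tumbler_mid",[.4975,.011,.036]),("holder_mid",[.4845,.11,.036])):
    p={n:mask(n,l) for n in("scene","top")}
    print(l,[(n,e[0],e[1]) for n in p for e in p[n]],*[v.round(4) for v in fit3(l,{n:cen(v[0][2]) for n,v in p.items()},x0,.126)])
p={n:mask(n,"bowls_mid")[0][2] for n in("scene","top")}
print("bowls",fitm("bowls_mid",p,[.705,-.05,.05,0],(1,1,1,0)))
p=mask("top","box_mid");print(p[0][:2],fitm("box_mid",{"top":p[0][2]},[.4837,.3175,.006,1.533],(1,1,0,1)))
E
python3 g.py
```

```text
doll_mid [('scene', 0.76, 984), ('top', 0.85, 476)] [ 0.511  -0.0881  0.0396] [ 0.0083 -0.001   0.0056  0.0066]
tumbler_mid [('scene', 0.74, 1255), ('top', 0.69, 1856), ('top', 0.62, 784)] [ 0.6314 -0.0834  0.2024] [29.3681 -3.5681 18.9525 26.6273]
holder_mid [('scene', 0.73, 1274), ('top', 0.72, 942)] [0.4839 0.1088 0.0401] [-0.2688  0.0321 -0.1444 -0.1926]
bowls (array([ 0.702 , -0.0547,  0.0484,  0.    ]), np.float64(0.083))
(0.57, 2754) (array([0.4826, 0.3165, 0.006 , 1.5361]), np.float64(0.032))
t 60.12 pos [ 0.5377 -0.319   0.3739] grip z 0.2266 theta 97.15 tilt 0.0 open 0.905 ff 0.0 q [ 0.8   0.79 -0.64  1.58  0.54  0.95  0.11] F [ 0.3  1.1 -0.1]
```

View pics/end.png

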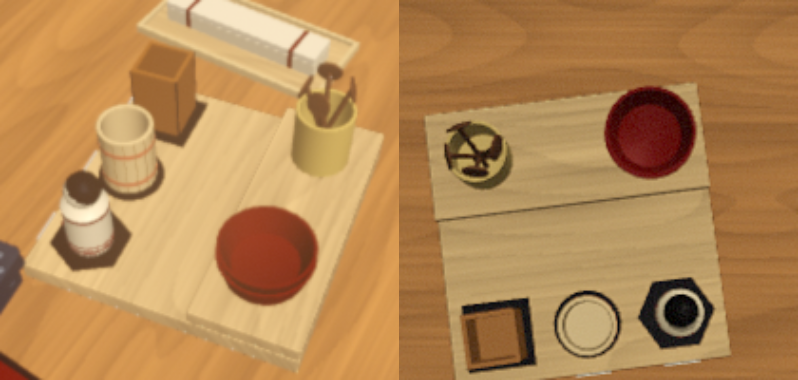

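The pot, tumbler and doll stand centred on their boards, the pot squared up, and the bowls are unmoved. The network's top tumbler hit was spurious; the picture shows it centred at (588,324). Handing in.

```bash
python3 -c "
from plant import r
print(r.finish_job())"
```

```text
the job is handed in; nothing more can be done
None
```

The job is handed in, at about 60 s of the 138 s allowed. The box lies lengthways about 2 mm from the middle of the serving tray, and the doll, tumbler and pen pot are back upright within about 2 mm of their board centres. The pot is squared up and the bowls have not moved; the judge's verdict was not shown.

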